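# Weed out the filler tin that has set hard

## Task

One of the three filler tins on the sloping display has gone hard, and its loose lump knocks about inside: lift them clear of the display, one at a time, and gently shake each to and fro three or four times until you have felt which it is, putting sound ones back in a bay, against the lip. Stand the hard tin, once you have felt it knock, upright on the floor of the returns box, then fill its empty bay with the fresh tin from the stock tray. Leave everything else as it is.

Things in the scene. Friction and masses are not known exactly. Their poses are not given: they have to be found in the camera images.
- tin_k_mid (a point): closed steel tin of filler, 64 mm across, 66 mm high, plain grey band, 0.17 to 0.24 kg, in a bay of the display, leaning with it. One of tin_k, tin_m, tin_r (another each time) holds a hard 120 g lump that slides easily on the floor, 9 mm each way from the middle, and 11 mm up and down; in the others nothing moves. Alike outside. Point: the tin's centre, half-way up; z is its axis, to the lid
- tin_m_mid (a point): closed steel tin of filler, 64 mm across, 66 mm high, plain grey band, 0.17 to 0.24 kg, in a bay of the display, leaning with it. One of tin_k, tin_m, tin_r (another each time) holds a hard 120 g lump that slides easily on the floor, 9 mm each way from the middle, and 11 mm up and down; in the others nothing moves. Alike outside. Point: the tin's centre, half-way up; z is its axis, to the lid
- tin_r_mid (a point): closed steel tin of filler, 64 mm across, 66 mm high, plain grey band, 0.17 to 0.24 kg, in a bay of the display, leaning with it. One of tin_k, tin_m, tin_r (another each time) holds a hard 120 g lump that slides easily on the floor, 9 mm each way from the middle, and 11 mm up and down; in the others nothing moves. Alike outside. Point: the tin's centre, half-way up; z is its axis, to the lid
- tin_new_mid (a point): fresh tin of the same make and size (0.16 to 0.26 kg), standing upright on the stock tray. This point: the tin's centre, half-way up; z is its axis, to the lid
- shelf: sloping shelf of the dark wooden display, fixed: 104 mm deep, 348 mm wide. Origin: middle of its upper face; x up the slope, towards the robot; y along its width, to the robot's right; z out of the shelf, leaning 25 degrees from vertical away from the robot. A lip 14 mm high at x = -42 mm, against which tins rest; battens 5 mm high, 6 mm wide at y = -164, -54, 54, 164 mm between the bays
- header_edge (a point): middle of the front lower edge of the header rail (wood, with shade samples), which runs level along the display, 378 mm long, over the tins' rear, 100 mm above their centres and 22 mm nearer the robot: a hand pointing straight down on a tin strikes it, so come in leaning with the slope, over the rail from the far side
- bay0 (a point): where the centre of a tin standing in the bay on the robot's left lies (shelf x = -10, y = -108, z = 33 mm), axes as the shelf
- bay1 (a point): the same for the middle bay (y = 0)
- bay2 (a point): the same for the bay on the robot's right (y = +108 mm)
- returns_box: open box of light wood for returns, fixed: 200 mm (x) by 170 mm (y), 62 mm high, walls and floor 8 mm thick; origin under its centre, on the counter. It stands to the left or the right of the display. A jar stands in it near its far left corner (box x +66, y +40 mm); the rest is free
- stock_tray: low plywood tray, fixed: 170 by 170 mm, rim 16 mm high, 6 mm thick floor and rim; origin under its centre. It stands on the other side of the display
- returned_jar: small jar, 38 mm across, 45 mm high, in the returns box; not to be disturbed; origin under its centre
- flat_brush: flat brush 160 mm long lying on the counter between robot and display; leave alone
- pigment_jar: jar 46 mm across, 58 mm high, on the counter to the front left; leave alone; origin under its centre
- putty_knife: putty knife 180 mm long lying on the counter to the front right; leave alone
- stain_bottle: bottle 48 mm across, 125 mm high, on the far left; leave alone
- oil_bottle: bottle 52 mm across, 115 mm high, on the far right; leave alone
Not all that is in view belongs to the job. What is shaped like the part that bears tin_m_mid but blue is not meant.

How it is judged:
By the outcome, as a careful person would: the job done as asked, in the order asked, and still so for the second after the job is handed in, with the robot touching nothing.
It also fails if it takes over 72 s, if anything falls off the work surface, if the arm or the gripper's body presses on something with over 40 N, if the wrist force passes 120 N, or if a joint passes its speed limit or range.

## Robot

A 6-joint arm with a two-finger parallel gripper is mounted at the origin on the work surface. World frame = base frame: x ahead of the robot, y to its left, z up, the work surface at z = 0. Lengths are in m, angles in degrees, forces in N, time in s.
With the tool pointing down it reaches from about 0.4 to 0.825 m from the base axis. Payload 7 kg.
Tool frame: the origin (TCP) lies on the front face of the gripper's body, between the roots of the fingers; the fingertips stand 66 mm ahead of it and the grasp point (between the pads) lies 47 mm ahead of it (nose_length is the distance from the TCP to the fingertips, in m); y points along the fingers, z is the direction in which the jaws open and shut, and the axes are right-handed (so a half turn about y gives the same grasp; the last joint's range is limited). The gripper opens to 88 mm and grips with 3 to 60 N. Pads are 19 mm wide; open, the fingers measure 130 mm over their backs; the gripper's body (78 mm by 193 mm) begins 47 mm behind the grasp point.
Start: joints at [81.308, 20.546, 0.682, 0, -70.136, -16.507], TCP at [0.287, 0.611, 0.292] pointing down, gripper open.
Joint ranges: [-176.03, 176.03], [-82.01, 121.73], [-58.28, 71.71], [-173.87, 95.51], [-174.79, -0.11], [-173.66, 173.66]. Speed limits (degrees/s): [136.94, 136.94, 172.46, 180, 180, 180].

## Interface

Orientations are given as [roll, pitch, yaw] about the fixed x, y, z axes, in that order (R = Rz(yaw) Ry(pitch) Rx(roll)).
In Python, from plant import get_state, capture, close_job, nose_length gives the robot as it stands.
- The arm moves only by the tool apply_moves, never from a script. Its argument "rows" is a list of rows, each a list of 2 entries, a list of its own where there are three numbers: the shift along the tool's x, y, z in m, then the turn about the tool's y in degrees. In form: [[[tx, ty, tz], yaw], ...]. A call has 1 to 20 rows; each row is the pose to reach, as a shift and turn from the pose commanded when the call began, along the tool's axes at that moment; what a row does not reach only later rows make up. A row lasts 1/8 s, in which the tool goes at most 62.5 mm and 10.7 degrees, less where a joint would pass 70% of its speed; a pose out of reach is approached as far as the arm can. A call with a gripper value outside its range is refused whole. "gripper" is the opening, from 0 (shut) to 1 (fully open), set as the call begins (left out, the last holds). The fingers move at their own pace and stop on an object; "grip_force" is the grip in N (left out, the last holds). Time passes only in rows, so rows that repeat a pose let the fingers close. It gives the time, the measured TCP pose, the force and the opening at its end, in the units of the state.
- get_state(): the state, without advancing time (a new reading comes with each control period).
- capture(name): name is "scene" or "side" or "wrist"; returns a dict with "pixels" (400x640x3 uint8, blue, green, red), "z_map" (400x640 float32, m along the optical axis (not along the pixel's ray), 0 where there is no reading), "intrinsics" (3x3 intrinsics, pixels), "rvec" (rotation vector, rad) and "tvec" (3), from world to camera coordinates, as OpenCV has them; the wrist camera has in their place "mount" (4x4, takes a point from camera to tool coordinates, whose origin is the TCP and whose axes are the tool frame's). Camera axes: x right, y down, z forward; pixel columns grow to the right and rows downward; lengths in m; the calibration is good to about 2 mm. A picture is of the moment at which its call begins: read the wrist's pose just before it.
- close_job(): hands the job in, once; it reports no verdict.
The state is a dict: "time_s": time; "joints": joint angles; "qd": joint speeds; "joint_torque": joint torques, N m; "tcp_pos": TCP position; "eef_rot": TCP orientation; "contact_force": force on the tool from outside, world axes, zero at the start; "moment": the same for the moment, N m; "gripper_width": finger opening in m.
Only numpy, scipy, OpenCV 4.12 (cv2) and the standard library are available. Lean on these libraries where they do the work, as an engineer would, in place of code of your own. Each camera call takes 0.05 s, during which the arm holds its last target.

## Working session

There is one attempt and no reset: what is moved stays moved. The work goes in short steps, Python scripts to look and compute and a tool call to move; the robot and the scene stay as the last step left them, time stands still between calls to the robot, and variables do not carry over. Pictures are saved under pics/ and viewed, and the job is handed in when it is done.

Besides the shell and the picture viewer there is one more tool, called after "Call:" in YAML: its name, and indented under it one key for each argument. apply_moves: Moves the arm, as the interface text tells. Its arguments: {"type":"object","properties":{"rows":{"type":"array"},"gripper":{"type":"number"},"grip_force":{"type":"number"}},"required":["rows"]}

```bash
ls -la; mkdir -p pics; python3 - <<'E'
from plant import get_state,capture,nose_length
import cv2,json
print(get_state()); print(nose_length)
for n in ["scene","side","wrist"]:
    c=capture(n); cv2.imwrite(f"pics/{n}0.png",c["pixels"])
    print(n,{k:v for k,v in c.items() if k not in("pixels","z_map")}, (c["z_map"]>0).mean())
E
```

```text
total 12
drwxr-xr-x  3 agent agent 4096 Dec  6 15:19 .
drwxr-xr-x 23 root  root  4096 Dec  6 15:19 ..
drwxr-xr-x  2 agent agent 4096 Dec  6 15:19 pics
{'time_s': 0.0, 'joints': array([ 8.13094589e+01,  2.05913837e+01,  6.34626629e-01, -1.85020597e-02,
       -7.01369646e+01, -1.65077877e+01]), 'qd': array([ 0.05001027, -0.08561971,  0.07396911,  0.00456225, -0.12984519,
       -0.05511136]), 'joint_torque': array([ 1.22465586e-03, -5.82714951e+01,  2.93045801e+01,  6.99667364e+00,
        6.97305237e-03, -1.60160885e-04]), 'tcp_pos': array([0.28723587, 0.61041975, 0.29123476]), 'eef_rot': array([-8.99051990e+01,  9.95667072e-03,  1.54795379e+02]), 'contact_force': array([0.87367472, 0.45652802, 0.43426443]), 'moment': array([0.01115454, 0.00427013, 0.01032178]), 'gripper_width': 0.08767087238805532}
0.0656
scene {'intrinsics': array([[395.4518342 ,   0.        , 318.03228506],
       [  0.        , 395.4518342 , 205.25539699],
       [  0.        ,   0.        ,   1.        ]]), 'rvec': array([ 1.70761838,  1.53465995, -0.78933814]), 'tvec': array([-0.06651091, -0.19302735,  1.70128162])} 0.996
side {'intrinsics': array([[452.48144213,   0.        , 317.86643649],
       [  0.        , 452.48144213, 202.31367122],
       [  0.        ,   0.        ,   1.        ]]), 'rvec': array([ 2.44731361,  0.05645062, -0.02331348]), 'tvec': array([-0.56060588,  0.07390384,  1.1832141 ])} 0.99584375
wrist {'intrinsics': array([[350.28260103,   0.        , 318.37968963],
       [  0.        , 350.28260103, 207.1003581 ],
       [  0.        ,   0.        ,   1.        ]]), 'mount': array([[ 9.05382396e-04,  9.56962584e-01,  2.90209912e-01,
        -7.90924918e-02],
       [ 8.91337726e-04, -2.90210688e-01,  9.56962362e-01,
        -9.00179534e-02],
       [ 9.99999193e-01, -6.07741833e-04, -1.11572850e-03,
        -1.59652811e-04],
       [ 0.00000000e+00,  0.00000000e+00,  0.00000000e+00,
         1.00000000e+00]])} 0.9959609375
```

View pics/scene0.png

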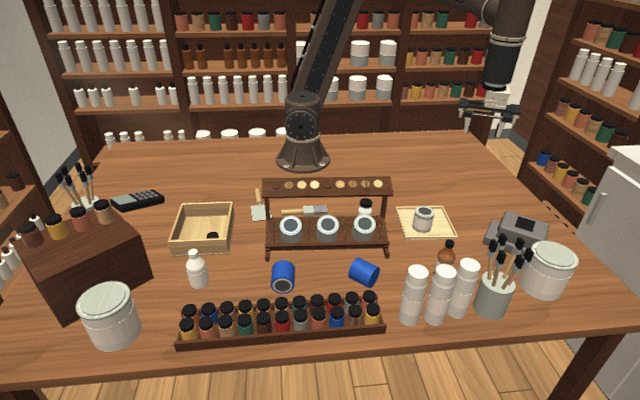

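View pics/side0.png

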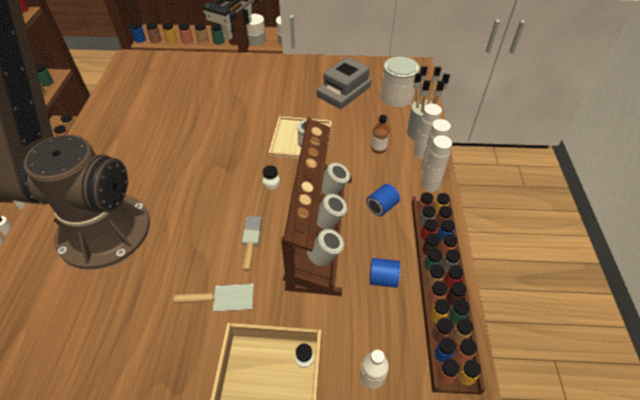

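View pics/wrist0.png

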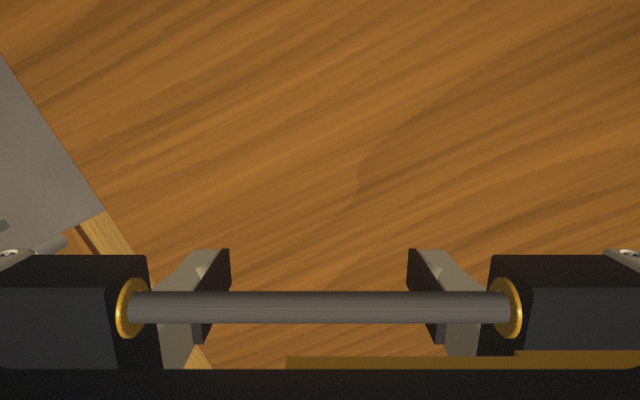

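```bash
cat > h.py <<'E'
import numpy as np,cv2
from scipy.spatial.transform import Rotation as Ro
from plant import get_state,capture
def cam(n):
    s=get_state(); c=capture(n); K=c["intrinsics"]; z=c["z_map"]
    v,u=np.mgrid[:400,:640]
    P=np.stack([(u-K[0,2])/K[0,0]*z,(v-K[1,2])/K[1,1]*z,z],-1)
    if n=="wrist":
        M=c["mount"]; R=Ro.from_euler("xyz",s["eef_rot"],degrees=True).as_matrix()
        P=(P@M[:3,:3].T+M[:3,3])@R.T+s["tcp_pos"]
    else:
        R=cv2.Rodrigues(c["rvec"])[0]; P=(P-c["tvec"])@R
    P[z==0]=np.nan
    return c["pixels"],P
def st():
    s=get_state(); np.set_printoptions(precision=4,suppress=True)
    for k in("time_s","joints","tcp_pos","eef_rot","contact_force","gripper_width"): print(k,s[k])
E
python3 - <<'E'
from h import *
np.set_printoptions(precision=4,suppress=True)
for n,pts in (("scene",[(290,228),(327,226),(364,224),(424,212),(203,228),(213,237),(283,276),(364,272),(328,195),(365,207)]),("side",[(340,174),(334,206),(329,244),(312,160),(303,210),(305,354)])):
    I,P=cam(n); np.save(f"{n}P.npy",P)
    for u,v in pts: print(n,(u,v),P[v,u])
    cv2.imwrite(f"pics/{n}_z.png",cv2.resize(I[150:300,150:470] if n=="scene" else I[100:400,200:460],None,fx=2.4 if n=="scene" else 2,fy=2.4 if n=="scene" else 2,interpolation=cv2.INTER_CUBIC))
E
```

```text
scene (290, 228) [ 0.6042 -0.0842  0.1086]
scene (327, 226) [0.6044 0.0232 0.1079]
scene (364, 224) [0.6145 0.13   0.115 ]
scene (424, 212) [0.518  0.3502 0.0736]
scene (203, 228) [ 0.4483 -0.3632  0.0082]
scene (213, 237) [ 0.5568 -0.3136  0.0549]
scene (283, 276) [ 0.7513 -0.1119  0.0651]
scene (364, 272) [0.7506 0.1059 0.0576]
scene (328, 195) [0.5692 0.0286 0.1923]
scene (365, 207) [0.4441 0.1744 0.0534]
side (340, 174) [0.6124 0.1286 0.1081]
side (334, 206) [0.5995 0.0193 0.111 ]
side (329, 244) [ 0.5909 -0.094   0.1141]
side (312, 160) [0.5443 0.078  0.206 ]
side (303, 210) [ 0.5335 -0.0736  0.2074]
side (305, 354) [ 0.5504 -0.3241  0.0537]
```

View pics/scene_z.png

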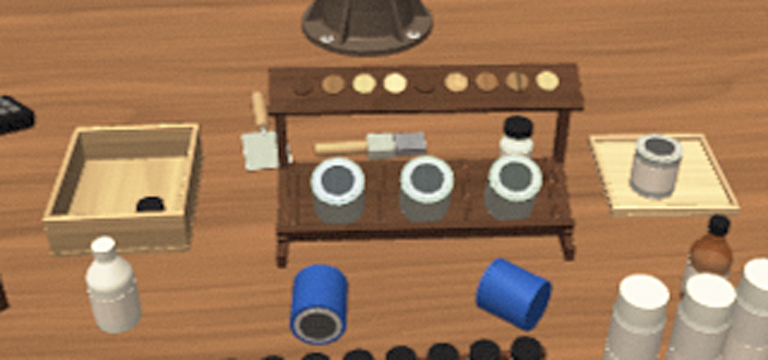

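View pics/side_z.png

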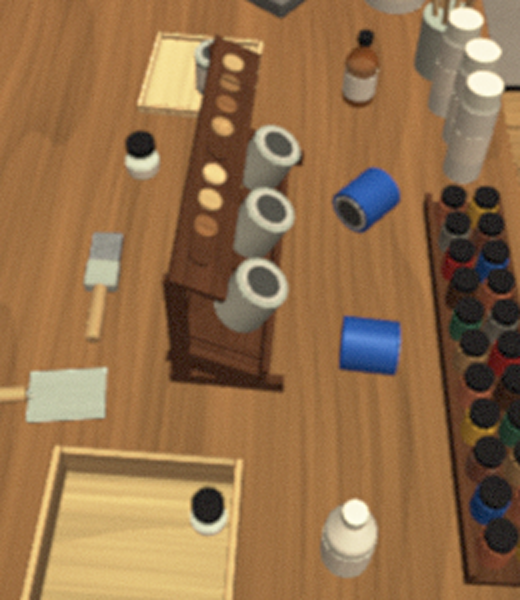

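```bash
python3 - <<'E'
from h import *
np.set_printoptions(precision=4,suppress=True)
A={}
for n,pts in (("scene",[(290,228),(327,226),(364,224)]),("side",[(328,244),(333,207),(339,174)])):
    I,P=cam(n); g=cv2.cvtColor(I,cv2.COLOR_BGR2HSV)
    for i,(u,v) in enumerate(pts):
        # bright rim pixels around lid
        q=P[v-16:v+17,u-20:u+21].reshape(-1,3); c=g[v-16:v+17,u-20:u+21].reshape(-1,3)
        m=(np.isfinite(q).all(1))&(c[:,1]<60)&(np.linalg.norm(q-P[v,u],axis=1)<.05)
        q=q[m]
        # plane: points within 5mm of plane tilted 25deg through center
        for yaw in (0,):
            a=np.array([np.sin(np.radians(25)),0,np.cos(np.radians(25))])
            d=q@a; top=d>np.percentile(d,95)-.006
            L=q[top]; c0=L.mean(0); U,S,V=np.linalg.svd(L-c0); nrm=V[2]*np.sign(V[2][2])
            (cx,cy),(w,h),an=cv2.minAreaRect(((L-c0)@V[:2].T).astype(np.float32))
            cc=c0+np.array([cx,cy])@V[:2]
            print(n,i,len(L),"lid",cc,"n",nrm,"size",w,h)
            A.setdefault(i,[]).append((cc,nrm))
    # rail
    z=P[...,2]; m=(z>.195)&(z<.22)&(P[...,0]>.45)&(P[...,0]<.65)&(abs(P[...,1])<.3)
    q=P[m]; r=cv2.minAreaRect((q[:,:2]*1000).astype(np.float32)); print(n,"rail top z",np.median(q[:,2]),r, cv2.boxPoints(r))
    for nm,zz,b in(("box",.062,(.3,.7,-.55,-.17)),("tray",.016,(.3,.7,.2,.55))):
        m=(abs(z-zz)<.004)&(P[...,0]>b[0])&(P[...,0]<b[1])&(P[...,1]>b[2])&(P[...,1]<b[3])
        if m.sum()>20:
            r=cv2.minAreaRect((P[m][:,:2]*1000).astype(np.float32)); print(n,nm,r)
    m=(z>.03)&(z<.08)&(P[...,0]>.3)&(P[...,0]<.7)&(P[...,1]>.22)&(P[...,1]<.5)
    if m.sum():
        q=P[m]; t=q[q[:,2]>.066]; print(n,"new",q[:,2].max(),cv2.minEnclosingCircle((q[:,:2]*1000).astype(np.float32)),cv2.minEnclosingCircle((t[:,:2]*1000).astype(np.float32)))
    for nm,(x0,x1,y0,y1) in dict(jar=(.4,.5,.12,.22)).items():
        m=(z>.03)&(P[...,0]>x0)&(P[...,0]<x1)&(P[...,1]>y0)&(P[...,1]<y1); print(nm,cv2.minEnclosingCircle((P[m][:,:2]*1000).astype(np.float32)),z[m].max())
E
```

```text
scene 0 311 lid [ 0.5964 -0.0817  0.1121] n [ 0.4265 -0.0092  0.9044] size 0.060920536518096924 0.06249931454658508
scene 1 309 lid [0.6022 0.0264 0.1127] n [0.4262 0.0042 0.9046] size 0.05889896675944328 0.06338396668434143
scene 2 296 lid [0.61   0.133  0.1124] n [ 0.4226 -0.0119  0.9062] size 0.061600055545568466 0.06079345941543579
scene rail top z 0.20815872968295118 ((539.6558227539062, 30.3094482421875), (378.14605712890625, 65.28889465332031), 86.60285186767578) [[ 495.8649 -156.4969]
 [ 561.0391 -160.3657]
 [ 583.4468  217.1158]
 [ 518.2726  220.9846]]
scene box ((548.8795166015625, -373.0014953613281), (209.13565063476562, 371.2065124511719), 73.90266418457031)
scene tray ((515.6729736328125, 360.8509521484375), (240.1650848388672, 337.82763671875), 4.071333885192871)
scene new 0.07830406898870997 ((514.9217529296875, 354.01434326171875), 34.393192291259766) ((514.3221435546875, 353.4314270019531), 33.97809600830078)
jar ((422.00433349609375, 181.62173461914062), 21.815858840942383) 0.0635668054280301
side 0 474 lid [ 0.5933 -0.0835  0.1113] n [ 0.4224 -0.0335  0.9058] size
[... 253 characters left out ...]
96496391296
side rail top z 0.20880045505645944 ((535.4766235351562, 29.972763061523438), (382.09088134765625, 62.71373748779297), 86.47154998779297) [[ 492.4215 -158.7807]
 [ 555.0163 -162.6404]
 [ 578.5317  218.7262]
 [ 515.937   222.5859]]
side box ((538.7322387695312, -348.580078125), (155.64720153808594, 321.7533874511719), 88.36164855957031)
side tray ((518.2901000976562, 374.79864501953125), (244.67901611328125, 343.6739807128906), 1.6121314764022827)
side new 0.07528208523828239 ((500.80523681640625, 352.5899963378906), 30.58833885192871) ((500.80523681640625, 352.5899963378906), 30.58833885192871)
jar ((418.99530029296875, 179.38888549804688), 22.880334854125977) 0.06431922104680338
```

Call:
apply_moves:
  rows:
    - [[-0.466,-0.11,0.489],-21.8]
    - [[-0.466,-0.11,0.489],-21.8]
    - [[-0.466,-0.11,0.489],-21.8]
    - [[-0.466,-0.11,0.489],-21.8]
    - [[-0.466,-0.11,0.489],-21.8]
    - [[-0.466,-0.11,0.489],-21.8]
    - [[-0.466,-0.11,0.489],-21.8]
    - [[-0.466,-0.11,0.489],-21.8]
    - [[-0.466,-0.11,0.489],-21.8]
    - [[-0.466,-0.11,0.489],-21.8]
    - [[-0.466,-0.11,0.489],-21.8]
    - [[-0.466,-0.11,0.489],-21.8]
    - [[-0.466,-0.11,0.489],-21.8]
  gripper: 1.0

```text
time_s: 1.98
tcp_pos: [0.5007, -0.0304, 0.402]
eef_rot: [-90.0, -0.0, 176.5]
contact_force: [-0.4, 0.5, 0.5]
gripper_width: 0.0878
```

```bash
python3 -c "
from h import *
st()"
```

```text
time_s 1.975
joints [ 18.9949   0.7624  -9.9151  -0.0171 -79.3365  67.5269]
tcp_pos [ 0.5007 -0.0304  0.402 ]
eef_rot [-90.0102  -0.0194 176.5186]
contact_force [-0.3872  0.5426  0.4782]
gripper_width 0.08784751552832182
```

Call:
apply_moves:
  rows:
    - [[0.032,0,0.192],0]
    - [[0.032,0,0.192],0]
    - [[0.032,0,0.192],0]
    - [[0.032,0,0.192],0]
    - [[0.232,0,0.192],0]
    - [[0.232,0,0.192],0]
    - [[0.232,0,0.192],0]
    - [[0.232,0,0.192],0]

```text
time_s: 2.98
tcp_pos: [0.2553, -0.2068, 0.4026]
eef_rot: [-90.0, 0.2, 176.7]
contact_force: [1.1, -0.4, -0.2]
gripper_width: 0.0882
```

```bash
python3 -c "
from h import *
st()"
```

```text
time_s 2.975
joints [ -3.324  -18.8968 -25.4383  -0.0236 -83.2523  90.0654]
tcp_pos [ 0.2553 -0.2068  0.4026]
eef_rot [-90.0232   0.2063 176.7387]
contact_force [ 1.0795 -0.4369 -0.1854]
gripper_width 0.08819417712717703
```

```bash
python3 - <<'E'
from h import *
P=np.load("sideP.npy")
m=(P[...,0]>.12)&(P[...,0]<.42)&(P[...,1]>-.4)&(P[...,1]<.0)&(P[...,2]>.006)
ys,xs=np.nonzero(m)
H=np.zeros((15,20))
for q in P[m]:
    i=int((q[0]-.12)/.02);j=int((q[1]+.4)/.02);H[i,j]=max(H[i,j],q[2]*1000)
print(H.astype(int))
E
```

```text
[[ 0  0  0  0  0  0  0  0  0  0  0  0  0  0  0  0  0  0  0  0]
 [ 0  0  0  0  0  0  0  0  0  0  0  0  0  0  0  0  0  0  0  0]
 [ 0  0  0  0  0  0  0  0  0  0  0  0  0  0  0  0  0  0  0  0]
 [ 0  0  0  0  0  0  0  0  0  0  0  6  0  0  0  0  0  0  0  0]
 [ 0  0  0  0  0  0  0  0  0  0  0  0  0  0  0  0  0  0  0  0]
 [ 0  0  0  0  0  0  0  0  0 10 19  0  0  0  0  0  0  0  0  0]
 [ 0  0  0  0  0  0  0  0  0 16 23  0  0  0  0  0  0  0  0  0]
 [ 0  0  0  0  0  0  0  0  0  0 23  0  0  0  0  0  0  0  0  0]
 [ 0  0  0  0  6  0  0  0  0  0 23 17  0  0  0  0  6  0  0  0]
 [ 0  0  0  0  0  0  0  0  0  0 21 19  0  0  0  0  6  0  0  0]
 [ 0  0  0  0  0  0  0  6  0  0 22 19  7  0  0  0  0  0  0  0]
 [ 0  0  0  0  0  0  6  0  0  6  6  7  7  0  0  0  0  0  0  0]
 [64 63 64 61 61 58  0  0  0  7  6  6  7  0  0  0  0  8 24 22]
 [64 64 65 65 64 65 65  0  0  6  6  6  6  0 23 24 21 23 24 23]
 [13 13 11 11 11 13 65  0  0  0  6  6  0  0  0 16 11  0 23 23]]
```

Call:
apply_moves:
  rows:
    - [[0.02,0.06,0],0]
    - [[0.02,0.12,0],0]
    - [[0.02,0.18,0],0]
    - [[0.02,0.24,0],0]
    - [[0.02,0.265,0],0]
    - [[0.06,0.265,0],0]
    - [[0.1,0.265,0],0]
    - [[0.14,0.265,0],0]
    - [[0.14,0.265,0],0]

```text
time_s: 4.1
tcp_pos: [0.1257, -0.2133, 0.1525]
eef_rot: [-91.4, -0.2, 176.6]
contact_force: [0.2, 0.7, -0.1]
gripper_width: 0.0878
```

```bash
python3 -c "
from h import *
st()"
```

```text
time_s 4.1
joints [-11.3893 -17.2814 -58.2286  -1.789  -49.4714  99.1738]
tcp_pos [ 0.1257 -0.2133  0.1525]
eef_rot [-91.4028  -0.2114 176.6195]
contact_force [ 0.1645  0.6578 -0.0865]
gripper_width 0.08782888445560846
```

Call:
apply_moves:
  rows:
    - [[-0.06,0,0],0]
    - [[-0.12,0,0],0]
    - [[-0.12,0,0],0]

```text
time_s: 4.47
tcp_pos: [0.2507, -0.2204, 0.1511]
eef_rot: [-91.3, -0.4, 176.8]
contact_force: [-0.6, 0.1, -0.5]
gripper_width: 0.0879
```

```bash
python3 -c "
from h import *
st()"
```

```text
time_s 4.475
joints [ -7.7536  -3.7139 -49.3345  -1.8595 -44.882   95.8925]
tcp_pos [ 0.2507 -0.2204  0.1511]
eef_rot [-91.3467  -0.3813 176.8199]
contact_force [-0.6323  0.1069 -0.4571]
gripper_width 0.08785409133406528
```

```bash
cat > kin.py <<'E'
import numpy as np
from scipy.spatial.transform import Rotation as Ro
from scipy.optimize import least_squares
D=[([81.3094589,20.5913837,.634626629,-.0185,-70.1369646,-16.5077877],[0.28723587,0.61041975,0.29123476],[-89.9052,.00996,154.7954]),
([18.9949,.7624,-9.9151,-.0171,-79.3365,67.5269],[.5007,-.0304,.402],[-90.0102,-.0194,176.5186]),
([-3.324,-18.8968,-25.4383,-.0236,-83.2523,90.0654],[.2553,-.2068,.4026],[-90.0232,.2063,176.7387]),
([-11.3893,-17.2814,-58.2286,-1.789,-49.4714,99.1738],[.1257,-.2133,.1525],[-91.4028,-.2114,176.6195]),
([-7.7536,-3.7139,-49.3345,-1.8595,-44.882,95.8925],[.2507,-.2204,.1511],[-91.3467,-.3813,176.8199])]
Rz=lambda a:Ro.from_euler("z",a,degrees=True);Ry=lambda a:Ro.from_euler("y",a,degrees=True);Rx=lambda a:Ro.from_euler("x",a,degrees=True)
def fk(q,par,s4=1):
    h,off,L1,L2,t,a,e=par
    A=Rz(q[0]); B=A*Ry(q[1]); C=A*Ry(q[1]-q[2])   # forearm x axis, pitch positive = down
    W=C*Rx(s4*q[3])*Ry(-q[4])                       # W x-axis = tool dir
    # tool: y along W.x ; roll q6 about -tooldir
    T=W*Rx(-q[5])
    # at q6=0,pointing down, heading0: tool yaw 90: R=Rz(90)Rx(-90)
    T0=Ry(90).inv()*Rz(90)*Rx(-90)
    R=T*T0
    p=A.apply([a,off,h])+B.apply([0,0,L1])+C.apply([L2,0,e])+W.apply([t,0,0])
    return p,R
if __name__=="__main__":
    for s4 in(1,-1):
        def f(par):
            r=[]
            for q,p,eu in D:
                P,R=fk(q,par,s4); r+=list(P-np.array(p)); r+=list((R.inv()*Ro.from_euler("xyz",eu,degrees=True)).as_rotvec()*.3)
            return np.array(r)
        s=least_squares(f,[.3,-.19,.6,.46,.3,0,0]); print(s4,s.x.round(4),np.abs(s.fun).max())
        print(s.fun.reshape(-1,6).round(4))
E
python3 kin.py
```

```text
1 [-0.4114 -0.1918  0.602   0.4777 -0.3119 -0.0109 -0.0121] 0.014057368511343968
[[-0.0001 -0.0005 -0.0016  0.0001  0.0001 -0.0002]
 [ 0.0008  0.0003  0.     -0.0002  0.     -0.0001]
 [-0.0006  0.0001  0.001  -0.0002  0.      0.    ]
 [ 0.0001 -0.0001  0.0005 -0.0141  0.0122  0.0023]
 [ 0.0001 -0.0001  0.0001 -0.0137  0.0138  0.0014]]
-1 [ 0.2073 -0.1918  0.6032  0.4735  0.3179 -0.0091 -0.0028] 0.0013941079194475514
[[-0.     -0.0001 -0.0014 -0.     -0.      0.    ]
 [ 0.0001  0.      0.0001 -0.      0.     -0.    ]
 [-0.0001 -0.      0.0008  0.     -0.      0.    ]
 [-0.0001  0.      0.0006  0.      0.     -0.    ]
 [ 0.0002  0.     -0.      0.      0.      0.    ]]
```

```bash
cat >> kin.py <<'E'
PAR=[0.2073,-0.1918,0.6032,0.4735,0.3179,-0.0091,-0.0028]
LO=np.array([-176.03,-82.01,-58.28,-173.87,-174.79,-173.66]);HI=np.array([176.03,121.73,71.71,95.51,-.11,173.66])
def FK(q): return fk(q,PAR,-1)
def ik(q0,p,R,w,reg=0):
    f=lambda q:np.r_[FK(q)[0]-p,(R*FK(q)[1].inv()).as_rotvec()*w,reg*(q-q0)]
    s=least_squares(f,np.clip(q0,LO+.01,HI-.01),bounds=(LO,HI),x_scale=50)
    return s.x,s.cost
E
python3 - <<'E'
from kin import *
np.set_printoptions(precision=3,suppress=True)
p0,R0=FK(D[2][0]); R0=Ro.from_euler("xyz",[-90,0,176.5],degrees=True); p0=np.array([.2557,-.2075,.402])
tp=p0+R0.apply([.14,.265,0]); print("target",tp)
for w in(.05,.1,.3,1,3):
    q,c=ik(np.array(D[3][0]),tp,R0,w); P,R=FK(q); print(w,q,P,R.as_euler("xyz",degrees=True),c)
E
```

```text
target [ 0.116 -0.199  0.137]
0.05 [-14.548 -12.083 -58.28   -6.607 -48.951 105.613] [ 0.117 -0.2    0.138] [-95.848  -3.893 176.699] 1.9812099060757216e-05
0.1 [-13.988 -12.935 -58.28   -5.766 -49.047 104.436] [ 0.118 -0.202  0.14 ] [-95.06   -3.371 176.649] 6.854316103942249e-05
0.3 [-11.656 -16.228 -58.28   -2.495 -49.681  99.799] [ 0.123 -0.21   0.15 ] [-92.125  -1.419 176.526] 0.0002566837754245035
1 [ -9.96  -18.4   -58.28   -0.34  -50.342  96.678] [ 0.125 -0.215  0.156] [-90.285  -0.19  176.5  ] 0.0003777209543284613
3 [ -9.712 -18.705 -58.28   -0.04  -50.45   96.237] [ 0.126 -0.216  0.157] [-90.033  -0.022 176.5  ] 0.00039433554758959644
```

```bash
python3 - <<'E'
from kin import *
np.set_printoptions(precision=3,suppress=True)
aim=np.array([-.4218,.025,-.906])
for w in(.3,.45):
    R=Ro.from_euler("xyz",[-91.35,-.38,176.8],degrees=True)
    q=np.array([-7.75,-3.7,-49.3,-1.86,-44.9,95.9])
    q,c=ik(q,np.array([.33,-.02,.15]),R,w); p,R=FK(q); print(q,p,c)
    for i in range(12):
        az=np.radians(-3.4)
        step=np.array([-.05*np.cos(az),-.05*np.sin(az),-.02 if p[2]>.13 else 0])
        sh=R.inv().apply(step)
        q,c=ik(q,p+step,R,w); p,R=FK(q)
        y=R.apply([0,1,0]); z=R.apply([0,0,1])
        print(w,i,sh,p,"y",y,"z",z,"q",q)
E
```

```text
[ 30.432  -4.527 -50.223  -1.925 -43.889  57.746] [ 0.33 -0.02  0.15] 1.4144870141792027e-25
0.3 0 [0.05 0.02 0.  ] [ 0.28  -0.017  0.13 ] y [-0.005  0.024 -1.   ] z [-0.056 -0.998 -0.024] q [ 37.7    -9.199 -57.415  -1.927 -41.203  50.539]
0.3 1 [0.05 0.02 0.  ] [ 0.252 -0.016  0.128] y [-0.077  0.029 -0.997] z [-0.056 -0.998 -0.025] q [ 38.477  -9.634 -58.28   -5.844 -43.933  52.668]
0.3 2 [ 0.05   0.004 -0.   ] [ 0.221 -0.015  0.145] y [-0.134  0.033 -0.99 ] z [-0.056 -0.998 -0.026] q [ 40.946 -13.947 -58.28   -8.405 -50.562  51.559]
0.3 3 [0.047 0.027 0.   ] [ 0.197 -0.015  0.149] y [-0.207  0.039 -0.978] z [-0.056 -0.998 -0.028] q [ 40.637 -13.998 -58.28  -11.71  -53.959  53.88 ]
0.3 4 [0.045 0.03  0.   ] [ 0.175 -0.015  0.155] y [-0.275  0.045 -0.961] z [-0.057 -0.998 -0.03 ] q [ 40.238 -14.053 -58.28  -14.561 -57.287  55.867]
0.3 5 [0.043 0.033 0.   ] [ 0.155 -0.015  0.162] y [-0.337  0.051 -0.94 ] z [-0.058 -0.998 -0.033] q [ 39.794 -14.23  -58.28  -16.998 -60.582  57.507]
0.3 6 [0.04  0.036 0.001] [ 0.135 -0.016  0.17 ] y [-0.392  0.058 -0.918] z [-0.06  -0.998 -0.037] q [ 3
[... 2016 characters left out ...]
0.048 -0.965] z [-0.058 -0.998 -0.034] q [ 51.891 -30.094 -58.28  -14.457 -69.638  41.033]
0.45 8 [0.043 0.032 0.001] [ 0.108 -0.023  0.211] y [-0.282  0.053 -0.958] z [-0.059 -0.998 -0.038] q [ 60.369 -37.893 -58.28  -16.239 -75.733  31.441]
0.45 9 [0.042 0.033 0.001] [ 0.088 -0.027  0.222] y [-0.31   0.061 -0.949] z [-0.061 -0.997 -0.044] q [ 71.71  -46.902 -58.28  -18.454 -81.443  18.427]
0.45 10 [0.041 0.035 0.001] [ 0.073 -0.036  0.226] y [-0.345  0.075 -0.936] z [-0.065 -0.996 -0.056] q [ 70.059 -48.306 -58.28  -20.601 -83.377  19.802]
0.45 11 [0.04  0.036 0.001] [ 0.056 -0.047  0.231] y [-0.376  0.092 -0.922] z [-0.071 -0.995 -0.071] q [ 64.599 -48.332 -58.28  -22.367 -85.267  25.04 ]
```

Call:
apply_moves:
  rows:
    - [[-0.025,0.0,-0.06],0]
    - [[-0.046,0.0,-0.12],0]
    - [[-0.06,0.003,-0.18],0]
    - [[-0.069,0.005,-0.204],0]
    - [[-0.069,0.005,-0.204],0]
    - [[-0.02,0.025,-0.204],0]
    - [[0.03,0.045,-0.204],0]
    - [[0.05,0.06,-0.204],0]

```text
time_s: 5.48
tcp_pos: [0.2447, -0.0175, 0.1244]
eef_rot: [-92.9, -3.3, 176.8]
contact_force: [0.3, 0.2, -0.8]
gripper_width: 0.0873
```

```bash
cat >> h.py <<'E'
def sk():
    s=get_state(); R=Ro.from_euler("xyz",s["eef_rot"],degrees=True).as_matrix()
    np.set_printoptions(precision=3,suppress=True)
    print(s["time_s"],"q",s["joints"],"p",s["tcp_pos"],"\nR\n",R,"f",s["contact_force"],"w",s["gripper_width"])
    return s["tcp_pos"],R
E
python3 -c "
from h import *
sk()"
```

```text
5.475 q [ 38.74  -11.434 -58.261  -6.332 -43.828  52.613] p [ 0.245 -0.018  0.124] 
R
 [[-0.997 -0.054 -0.058]
 [ 0.055  0.054 -0.997]
 [ 0.057 -0.997 -0.051]] f [ 0.343  0.158 -0.834] w 0.08732175544329009
```

Call:
apply_moves:
  rows:
    - [[0.03,0.015,-0.053],0]
    - [[0.08,0.037,-0.04],0]

```text
time_s: 5.72
tcp_pos: [0.2158, 0.0333, 0.1264]
eef_rot: [-93.6, -6.4, 177.1]
contact_force: [-0.7, -1.0, 0.5]
gripper_width: 0.0874
```

```bash
python3 -c "
from h import *
sk()"
```

```text
5.725 q [ 51.903 -14.141 -58.128  -9.964 -47.215  41.863] p [0.216 0.033 0.126] 
R
 [[-0.992 -0.108 -0.057]
 [ 0.05   0.068 -0.996]
 [ 0.112 -0.992 -0.062]] f [-0.655 -0.968  0.474] w 0.08741640377736062
```

Call:
apply_moves:
  rows:
    - [[0.01,0.01,-0.06],0]
    - [[0.06,0.04,-0.04],0]

```text
time_s: 5.98
tcp_pos: [0.1871, 0.0893, 0.1168]
eef_rot: [-93.7, -9.1, 177.3]
contact_force: [0.0, -0.6, 0.4]
gripper_width: 0.0875
```

```bash
python3 -c "
from h import *
sk()"
```

```text
5.975 q [ 65.349 -13.129 -58.105 -13.798 -45.824  31.409] p [0.187 0.089 0.117] 
R
 [[-0.986 -0.155 -0.056]
 [ 0.046  0.072 -0.996]
 [ 0.159 -0.985 -0.064]] f [ 0.044 -0.614  0.378] w 0.08745980719283936
```

Call:
apply_moves:
  rows:
    - [[0.035,0.03,0.024],0]

```text
time_s: 6.1
tcp_pos: [0.1746, 0.0749, 0.1075]
eef_rot: [-93.9, -11.6, 177.5]
contact_force: [0.7, -0.2, -0.1]
gripper_width: 0.0877
```

```bash
python3 -c "
from h import *
sk()"
```

```text
6.1 q [ 61.656 -11.58  -58.221 -16.878 -46.157  37.449] p [0.175 0.075 0.107] 
R
 [[-0.979 -0.197 -0.058]
 [ 0.043  0.076 -0.996]
 [ 0.2   -0.977 -0.066]] f [ 0.735 -0.184 -0.14 ] w 0.0876814299881824
```

Call:
apply_moves:
  rows:
    - [[0.041,0.02,0.023],0]

```text
time_s: 6.22
tcp_pos: [0.1568, 0.0612, 0.1113]
eef_rot: [-93.9, -13.8, 177.3]
contact_force: [0.1, -1.0, 0.1]
gripper_width: 0.0874
```

```bash
python3 -c "
from h import *
sk()
I,P=cam('side');cv2.imwrite('pics/side1.png',I[100:330,0:360])
I,P=cam('scene');cv2.imwrite('pics/scene1.png',I[60:300,150:470])"
```

```text
6.225 q [ 60.329 -13.524 -58.247 -18.589 -49.613  39.185] p [0.157 0.061 0.111] 
R
 [[-0.97  -0.235 -0.062]
 [ 0.045  0.079 -0.996]
 [ 0.239 -0.969 -0.066]] f [ 0.114 -0.989  0.087] w 0.08738845018843645
```

View pics/side1.png

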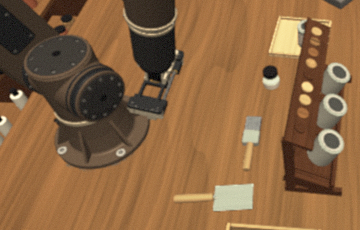

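View pics/scene1.png

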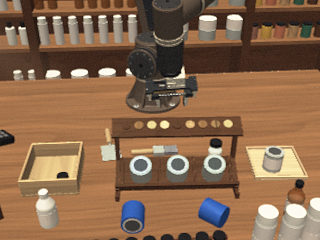

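```bash
python3 - <<'E'
from h import *
np.set_printoptions(precision=2,suppress=True)
for n in("scene","side"):
    I,P=cam(n)
    for v in ((10,40,70,100,125,150,180) if n=="scene" else (5,30,60,100,200,300)):
        print(n,v,[tuple(P[v,u].round(2).tolist()) for u in range(5,640,90)])
P=cam("side")[1]
m=(np.hypot(P[...,0],P[...,1])<.16)&(P[...,2]<.3)
q=P[m]
for z0 in np.arange(0,.3,.03):
    s=q[(q[:,2]>=z0)&(q[:,2]<z0+.03)]
    # near side robust radius for y<0.02
    s=s[s[:,1]<0.0]
    if len(s): print(z0,len(s),np.percentile(np.hypot(s[:,0],s[:,1]),[50,90,100]))
E
```

```text
scene 10 [(-1.36, -1.71, 0.39), (-0.97, -1.04, 0.45), (-0.94, -0.56, 0.45), (-0.14, -0.09, 0.57), (-0.83, 0.41, 0.46), (-0.98, 0.99, 0.44), (-1.64, 2.01, 0.33), (-0.18, 1.43, 0.55)]
scene 40 [(-1.27, -1.73, 0.24), (-0.97, -1.09, 0.29), (-0.95, -0.59, 0.29), (-0.97, -0.08, 0.28), (0.09, 0.21, 0.51), (-0.98, 1.03, 0.27), (-1.56, 2.03, 0.13), (-0.18, 1.49, 0.43)]
scene 70 [(-1.14, -1.72, 0.09), (-0.81, -1.07, 0.17), (-0.77, -0.58, 0.17), (-0.73, -0.09, 0.18), (-0.73, 0.42, 0.17), (-0.72, 0.95, 0.16), (-1.44, 2.03, -0.07), (-0.29, 1.67, 0.27)]
scene 100 [(-1.02, -1.72, -0.05), (-0.77, -1.1, 0.02), (-0.72, -0.6, 0.02), (-0.82, -0.1, -0.03), (-0.77, 0.44, -0.02), (-0.73, 0.99, -0.03), (-0.53, 1.43, 0.03), (-0.03, 1.48, 0.21)]
scene 125 [(-0.49, -1.44, 0.0), (nan, nan, nan), (-0.73, -0.63, -0.13), (-0.97, -0.11, -0.25), (-0.97, 0.5, -0.27), (-0.97, 1.15, -0.3), (-0.5, 1.46, -0.11), (0.07, 1.44, 0.14)]
scene 150 [(-0.5, -1.5, -0.14), (-0.81, -1.21, -0.31), (-0.14, -0.51, 0.0), (-0.1, -0.12, 0.0), (-0.07, 0.29, 0.0), (-0.03, 0.69, 0.0), (-0.48, 1.5, -0.26), (0.38, 1.15, 0.19)]
scene 180 [(-0.
[... 750 characters left out ...]
0.0), (0.69, 0.58, -0.0), (1.16, 1.1, -0.38), (1.57, 1.1, -0.37), (1.79, 0.86, -0.18)]
side 200 [(-0.91, 0.6, -0.63), (0.08, -0.07, 0.21), (0.19, 0.11, -0.0), (0.44, 0.13, -0.01), (0.69, 0.14, -0.0), (0.93, 0.14, 0.0), (1.64, 0.81, -0.75), (1.79, 0.53, -0.41)]
side 300 [(-0.16, -0.21, -0.0), (0.05, -0.2, -0.0), (0.27, -0.2, 0.02), (0.47, -0.18, -0.0), (0.68, -0.17, -0.0), (0.88, -0.18, 0.04), (1.49, 0.26, -0.75), (1.79, 0.22, -0.65)]
0.0 3103 [0.12 0.15 0.16]
0.03 719 [0.08 0.09 0.1 ]
0.06 634 [0.07 0.08 0.1 ]
0.09 419 [0.07 0.07 0.16]
0.12 370 [0.07 0.15 0.16]
0.15 671 [0.11 0.14 0.16]
0.18 836 [0.11 0.11 0.14]
0.21 1199 [0.1  0.11 0.15]
0.24 1578 [0.09 0.11 0.13]
0.27 1504 [0.05 0.09 0.11]
```

```bash
cat > sim.py <<'E'
from kin import *
np.set_printoptions(precision=3,suppress=True)
def go(q,p,R,w=.35):
    return ik(q,p,R,w)
q0=np.array([60.329,-13.524,-58.247,-18.589,-49.613,39.185])
aim=np.array([-.4218,.025,-.906])
if __name__=="__main__":
    for pos in([.19,.45,.18],[.1,.45,.18],[.28,.42,.18],[.19,.5,.25],[.3,.5,.2],[.05,.5,.2]):
        q=q0.copy(); p,R=FK(q)
        for s in np.linspace(0,1,12)[1:]: q,c=go(q,p*(1-s)+s*np.array(pos),R)
        p=np.array(pos); tot=0
        # turn about tool y positive
        for i in range(30):
            Rt=R*Ro.from_euler("y",10,degrees=True)
            q,c=go(q,p,Rt); R=FK(q)[1]; tot+=10
            y=R.apply([0,1,0])
            if c>1e-9 or i%8==0: print(pos,tot,q,"y",y,"err",np.linalg.norm(FK(q)[0]-p),"ang to aim",np.degrees(np.arccos(y@aim/np.linalg.norm(aim))))
            if tot>230: break
E
python3 sim.py
```

```text
[0.19, 0.45, 0.18] 10 [ 80.624  10.973 -29.818 -19.041 -48.477   8.847] y [-0.235  0.079 -0.969] err 4.447219331773665e-15 ang to aim 11.752183551477925
[0.19, 0.45, 0.18] 90 [ 80.624  10.973 -29.818 -19.041 -48.477 -71.153] y [-0.235  0.079 -0.969] err 1.2538132072213436e-13 ang to aim 11.752183551505283
[0.19, 0.45, 0.18] 170 [  80.624   10.973  -29.818  -19.041  -48.477 -151.153] y [-0.235  0.079 -0.969] err 1.3565980457355033e-13 ang to aim 11.75218312665801
[0.19, 0.45, 0.18] 200 [  77.903   11.973  -29.974  -23.167  -48.109 -173.66 ] y [-0.278  0.1   -0.955] err 0.008798669949497429 ang to aim 9.710176770354778
[0.19, 0.45, 0.18] 210 [  75.047   12.906  -30.634  -29.315  -47.524 -173.66 ] y [-0.337  0.138 -0.931] err 0.013296295426680975 ang to aim 8.240399589416576
[0.19, 0.45, 0.18] 220 [  72.64    13.629  -31.587  -35.832  -47.012 -173.66 ] y [-0.391  0.184 -0.902] err 0.014360488775248276 ang to aim 9.320661423537816
[0.19, 0.45, 0.18] 230 [  70.48    14.285  -32.807  -42.531  -46.543 -173.66 ] y [-0.437  0.236 -0.868] err 0.014992260765934712 ang to aim 12.342331076614416

[... 6159 characters left out ...]
 [-0.402  0.121 -0.908] err 0.01362542107212826 ang to aim 5.645747025447502
[0.05, 0.5, 0.2] 210 [  88.461   11.937  -32.105  -41.171  -44.866 -173.66 ] y [-0.46   0.153 -0.874] err 0.014184704861097571 ang to aim 7.865044455986653
[0.05, 0.5, 0.2] 220 [  86.526   12.562  -33.496  -48.234  -44.485 -173.66 ] y [-0.512  0.19  -0.838] err 0.01471367277693541 ang to aim 11.504863118626687
[0.05, 0.5, 0.2] 230 [  84.841   13.145  -35.121  -55.463  -44.196 -173.66 ] y [-0.556  0.233 -0.798] err 0.015272322722564952 ang to aim 15.517994427290718
[0.05, 0.5, 0.2] 240 [  83.416   13.692  -36.955  -62.871  -44.041 -173.66 ] y [-0.59   0.28  -0.757] err 0.01584425902399969 ang to aim 19.59929611954051
```

```bash
cat > sim2.py <<'E'
from sim import *
for pos in([-.05,.5,.2],[-.12,.5,.2],[-.2,.48,.2]):
        q=q0.copy(); p,R=FK(q)
        for s in np.linspace(0,1,12)[1:]: q,c=go(q,p*(1-s)+s*np.array(pos),R)
        p=np.array(pos); tot=0
        for i in range(30):
            Rt=R*Ro.from_euler("y",10,degrees=True)
            q,c=go(q,p,Rt); R=FK(q)[1]; tot+=10
            y=R.apply([0,1,0])
            if c>1e-9 or i==0: print(pos,tot,q,"y",y,"err",np.linalg.norm(FK(q)[0]-p),"ang",np.degrees(np.arccos(y@aim/np.linalg.norm(aim))))
            if tot>215: break
E
python3 sim2.py
```

```text
[-0.05, 0.5, 0.2] 10 [110.823   7.243 -31.369 -16.179 -43.336 -22.925] y [-0.235  0.079 -0.969] err 4.431247187549598e-14 ang 11.752183551476614
[-0.05, 0.5, 0.2] 170 [ 107.536    8.423  -31.409  -21.822  -42.923 -173.66 ] y [-0.289  0.074 -0.955] err 0.009710654767886968 ang 8.589766738971994
[-0.05, 0.5, 0.2] 180 [ 104.85     9.285  -31.933  -28.591  -42.452 -173.66 ] y [-0.354  0.076 -0.932] err 0.012195888911629411 ang 5.076654519488163
[-0.05, 0.5, 0.2] 190 [ 102.519   10.008  -32.769  -35.613  -42.018 -173.66 ] y [-0.419  0.087 -0.904] err 0.012883170718674794 ang 3.563743225238185
[-0.05, 0.5, 0.2] 200 [ 100.438   10.667  -33.884  -42.795  -41.622 -173.66 ] y [-0.478  0.106 -0.872] err 0.013371880709455448 ang 5.988523545076709
[-0.05, 0.5, 0.2] 210 [  98.604   11.274  -35.253  -50.136  -41.287 -173.66 ] y [-0.532  0.132 -0.836] err 0.01388515521604707 ang 9.683042142013138
[-0.05, 0.5, 0.2] 220 [  97.031   11.832  -36.85   -57.651  -41.045 -173.66 ] y [-0.579  0.164 -0.798] err 0.014428734116710583 ang 13.566595485547913
[-0.12, 0.5, 0.2] 10 [119.167   7.389 -31.193 -14.505 -
[... 1939 characters left out ...]
-40.559  -37.882 -173.66 ] y [-0.468  0.021 -0.883] err 0.011994755646624892 ang 2.9853273167922887
[-0.2, 0.48, 0.2] 190 [ 117.281   10.706  -34.937  -48.202  -37.476 -173.66 ] y [-0.525  0.028 -0.851] err 0.01242943745714105 ang 6.685101542186921
[-0.2, 0.48, 0.2] 200 [ 115.785   11.198  -36.41   -56.024  -37.144 -173.66 ] y [-0.576  0.042 -0.816] err 0.012892865581051984 ang 10.295143602729766
[-0.2, 0.48, 0.2] 210 [ 114.563   11.633  -38.086  -64.038  -36.925 -173.66 ] y [-0.623  0.063 -0.78 ] err 0.013357121850282396 ang 13.79983077635482
[-0.2, 0.48, 0.2] 220 [ 113.624   12.016  -39.939  -72.254  -36.862 -173.66 ] y [-0.663  0.091 -0.743] err 0.013802233068310696 ang 17.192000759890906
```

Call:
apply_moves:
  rows:
    - [[-0.02,-0.04,-0.04],0]
    - [[-0.04,-0.07,-0.09],0]
    - [[-0.062,-0.098,-0.151],0]
    - [[-0.062,-0.098,-0.151],10]
    - [[-0.02,-0.09,-0.18],20]
    - [[0.03,-0.075,-0.21],30]
    - [[0.075,-0.06,-0.235],40]
    - [[0.12,-0.05,-0.26],50]
    - [[0.17,-0.04,-0.285],60]
    - [[0.215,-0.025,-0.31],70]
    - [[0.26,-0.01,-0.335],80]
    - [[0.305,0.005,-0.36],90]
    - [[0.35,0.02,-0.385],100]
    - [[0.387,0.03,-0.401],110]
    - [[0.387,0.03,-0.401],120]
    - [[0.387,0.03,-0.401],125]

```text
time_s: 8.48
tcp_pos: [-0.2022, 0.4821, 0.2006]
eef_rot: [-76.2, 3.1, 58.2]
contact_force: [0.2, -0.5, -1.0]
gripper_width: 0.0877
```

```bash
python3 -c "
from h import *
sk()"
```

```text
8.475 q [ 129.297    7.108  -27.484  -10.585  -43.783 -154.588] p [-0.202  0.482  0.201] 
R
 [[ 0.526 -0.23  -0.818]
 [ 0.848  0.081  0.523]
 [-0.054 -0.97   0.238]] f [ 0.241 -0.496 -0.992] w 0.08765345966536325
```

Now turn past the last joint's range, one row per call, so the hand leans.

Call:
apply_moves:
  rows:
    - [[0,0,0],10]
    - [[0,0,0],19]

```text
time_s: 8.72
tcp_pos: [-0.2004, 0.4813, 0.201]
eef_rot: [-77.9, 7.4, 39.5]
contact_force: [0.0, -0.1, 0.2]
gripper_width: 0.0877
```

Call:
apply_moves:
  rows:
    - [[0,0,0],10]

```text
time_s: 8.85
tcp_pos: [-0.1816, 0.4925, 0.1936]
eef_rot: [-78.7, 11.6, 31.8]
contact_force: [0.7, -0.6, -0.7]
gripper_width: 0.0878
```

```bash
python3 -c "
from h import *
sk()"
```

```text
8.85 q [ 124.106    8.511  -25.251  -15.433  -45.339 -173.583] p [-0.182  0.492  0.194] 
R
 [[ 0.832 -0.271 -0.484]
 [ 0.517  0.062  0.854]
 [-0.201 -0.961  0.192]] f [ 0.699 -0.645 -0.686] w 0.0877639287282659
```

Call:
apply_moves:
  rows:
    - [[0,0,0],10.5]

```text
time_s: 8.98
tcp_pos: [-0.1579, 0.5028, 0.1812]
eef_rot: [-80.3, 16.1, 23.1]
contact_force: [0.7, -0.7, 0.1]
gripper_width: 0.0876
```

Call:
apply_moves:
  rows:
    - [[0,0,0],10.5]

```text
time_s: 9.1
tcp_pos: [-0.1336, 0.509, 0.1654]
eef_rot: [-82.6, 20.2, 14.3]
contact_force: [-0.0, -0.4, -0.6]
gripper_width: 0.0873
```

```bash
python3 -c "
from h import *
sk()"
```

```text
9.1 q [ 112.68    12.447  -21.916  -25.601  -47.773 -173.603] p [-0.134  0.509  0.165] 
R
 [[ 0.909 -0.364 -0.202]
 [ 0.232  0.041  0.972]
 [-0.345 -0.931  0.122]] f [-0.024 -0.35  -0.603] w 0.08734897597283038
```

Call:
apply_moves:
  rows:
    - [[0,0,0],10.5]

```text
time_s: 9.22
tcp_pos: [-0.1099, 0.5108, 0.1467]
eef_rot: [-85.5, 24.0, 5.3]
contact_force: [-0.3, -0.5, -0.7]
gripper_width: 0.0875
```

```bash
python3 -c "
from h import *
sk()"
```

```text
9.225 q [ 107.252   14.526  -21.231  -30.493  -48.493 -173.603] p [-0.11   0.511  0.147] 
R
 [[ 0.91  -0.411 -0.06 ]
 [ 0.084  0.041  0.996]
 [-0.406 -0.911  0.072]] f [-0.293 -0.506 -0.68 ] w 0.08753977078201837
```

```bash
cat > plan.py <<'E'
from kin import *
np.set_printoptions(precision=3,suppress=True)
qs=np.array([107.252,14.526,-21.231,-30.493,-48.493,-173.603])
p,R=FK(qs); y=R.apply([0,1,0])
# desired: same y, z toward -width
zd=np.array([-.062,-.998,0]); zd-=y*(zd@y); zd/=np.linalg.norm(zd); xd=np.cross(y,zd)
Rd=Ro.from_matrix(np.c_[xd,y,zd])
rel=(R.inv()*Rd).as_rotvec(degrees=True); print("turn",rel)
ax=-y; print("axis",ax)
q=qs.copy()
q[5]+=176
for nm,t in dict(tray=[.515,.354,.13],b2=[.595+.0218,.1334-.0022,.13],b2hi=[.665,.12,.24],b1=[.61,.024,.13],b0=[.603,-.084,.13],b0hi=[.652,-.09,.24],box=[.5,-.36,.1],boxhi=[.5,-.36,.2]).items():
    q,c=ik(q,np.array(t),Rd,.35); print(nm,t,q,c)
E
python3 plan.py
```

```text
turn [  -0.    -171.946    0.   ]
axis [ 0.411 -0.041  0.911]
tray [0.515, 0.354, 0.13] [ 43.079  34.016  -3.061 -19.201 -70.601  52.438] 3.2241971534741464e-20
b2 [0.6168, 0.13119999999999998, 0.13] [ 23.675  36.116   0.949 -11.994 -76.665  67.614] 3.112714803744997e-26
b2hi [0.665, 0.12, 0.24] [ 21.487  35.121  14.277 -10.858 -91.085  66.672] 1.3071787575312636e-16
b1 [0.61, 0.024, 0.13] [ 15.863  34.844  -1.486  -8.954 -76.675  74.237] 2.0463619245504368e-17
b0 [0.603, -0.084, 0.13] [  7.494  34.789  -1.592  -5.524 -77.476  81.102] 2.489384024385405e-25
b0hi [0.652, -0.09, 0.24] [  6.568  33.869  12.052  -5.022 -92.052  80.57 ] 6.689196682228768e-17
box [0.5, -0.36, 0.1] [-15.427  35.998  -3.879   4.166 -74.218  99.695] 1.7656698145164673e-23
boxhi [0.5, -0.36, 0.2] [-15.427  30.525   0.785   4.028 -84.329 100.431] 1.0016593285909703e-24
```

Call:
apply_moves:
  rows:
    - [[0.02,-0.05,0],-10]
    - [[0.06,-0.1,0],-20]
    - [[0.1,-0.14,-0.005],-30]
    - [[0.14,-0.18,-0.01],-40]
    - [[0.175,-0.23,-0.015],-50]
    - [[0.212,-0.283,-0.016],-60]
    - [[0.25,-0.3,-0.06],-70]
    - [[0.28,-0.315,-0.09],-80]
    - [[0.31,-0.33,-0.12],-89]
    - [[0.345,-0.35,-0.155],-98]
    - [[0.38,-0.37,-0.19],-107]
    - [[0.415,-0.39,-0.225],-116]
    - [[0.45,-0.405,-0.26],-125]
    - [[0.485,-0.425,-0.295],-134]
    - [[0.52,-0.445,-0.33],-143]
    - [[0.55,-0.46,-0.365],-152]
    - [[0.58,-0.475,-0.395],-161]
    - [[0.608,-0.49,-0.423],-170]
    - [[0.608,-0.49,-0.423],-172]
    - [[0.608,-0.49,-0.423],-172]

```text
time_s: 11.72
tcp_pos: [0.6709, 0.1229, 0.3155]
eef_rot: [-90.9, -24.4, 176.7]
contact_force: [-0.3, 0.4, -0.7]
gripper_width: 0.0877
```

```bash
python3 -c "
from h import *
sk()
s=get_state()
I,P=cam('wrist');cv2.imwrite('pics/w1.png',I);np.save('w1P.npy',P)
I,P=cam('side');cv2.imwrite('pics/side2.png',I)
"
```

```text
11.725 q [  21.359   33.355   25.327  -11.085 -103.749   64.566] p [0.671 0.123 0.316] 
R
 [[-0.909 -0.411 -0.064]
 [ 0.053  0.04  -0.998]
 [ 0.413 -0.911 -0.014]] f [-0.297  0.398 -0.701] w 0.0877056438944259
```

View pics/w1.png

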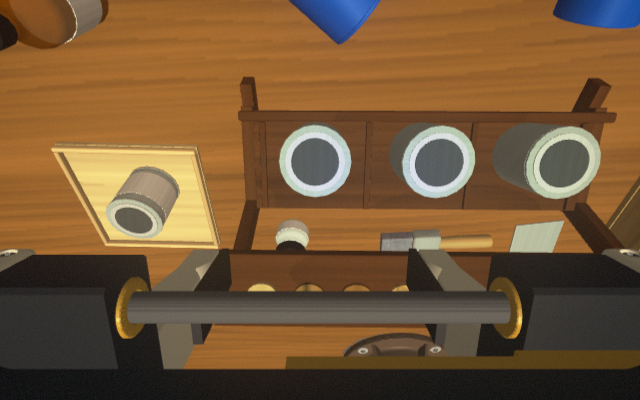

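View pics/side2.png

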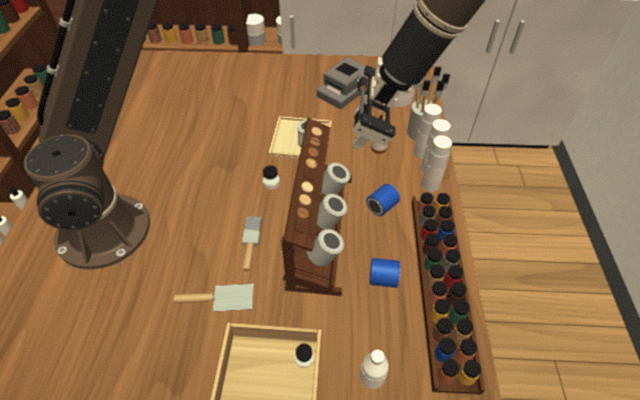

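```bash
cat > lids.py <<'E'
from h import *
def lids(P,I,px,ax):
    out=[]
    for u,v in px:
        r=45
        q=P[max(v-r,0):v+r,max(u-r,0):u+r].reshape(-1,3)
        d=q@ax; d0=np.nanmedian((P[v-8:v+9,u-8:u+9]@ax)) 
        m=(d>d0-.004)&(d<d0+.006)&(np.linalg.norm(q-P[v,u],axis=1)<.05)
        L=q[m]; e1=np.cross(ax,[0,0,1.]);
        e1=np.cross([0,1,0],ax);e1/=np.linalg.norm(e1);e2=np.cross(ax,e1)
        (a,b),rad=cv2.minEnclosingCircle(np.c_[L@e1,L@e2].astype(np.float32)*1000)
        c=a/1000*e1+b/1000*e2+np.median(L@ax)*ax
        U,S,V=np.linalg.svd(L-L.mean(0)); n=V[2]*np.sign(V[2][2])
        out.append(c); print((u,v),len(L),"lid",c.round(4),"rad",rad,"n",n.round(3),"mid",(c-.033*ax).round(4))
    return out
E
python3 - <<'E'
from lids import *
I=cv2.imread("pics/w1.png");P=np.load("w1P.npy")
a=np.array([.4218,-.026,.906]);a/=np.linalg.norm(a)
L=lids(P,I,[(315,160),(433,160),(563,161)],a)
lids(P,I,[(138,217)],np.array([0,0,1.]))
R=Ro.from_euler("xyz",get_state()["eef_rot"],degrees=True).as_matrix(); t=get_state()["tcp_pos"]
g=L[0]-(.033-.006)*a
print("grasp pt",g,"delta tool",R.T@(g-t)-[0,.047,0])
for l in L: print(R.T@(l-t))
E
```

```text
(315, 160) 4054 lid [0.6095 0.1333 0.1086] rad 31.912872314453125 n [ 0.425 -0.028  0.905] mid [0.5955 0.1342 0.0786]
(433, 160) 4130 lid [0.6024 0.0257 0.1085] rad 32.112979888916016 n [ 0.424 -0.026  0.905] mid [0.5885 0.0266 0.0786]
(563, 161) 4252 lid [ 0.596  -0.0821  0.1082] rad 32.449703216552734 n [ 0.424 -0.022  0.905] mid [ 0.5821 -0.0812  0.0783]
(138, 217) 1727 lid [0.5141 0.3542 0.0702] rad 32.78199005126953 n [ 0.01  -0.009  1.   ] mid [0.5141 0.3542 0.0372]
grasp pt [0.59806397 0.1340106  0.08408651] delta tool [-0.02948692  0.19505644 -0.00230947]
[-0.02981368  0.21506117 -0.00269511]
[-0.02894651  0.21371412  0.10510545]
[-0.02882934  0.21237209  0.21309549]
```

Call:
apply_moves:
  rows:
    - [[-0.0295,0.01,-0.0023],0]
    - [[-0.0295,0.05,-0.0023],0]
    - [[-0.0295,0.09,-0.0023],0]
    - [[-0.0295,0.13,-0.0023],0]
    - [[-0.0295,0.165,-0.0023],0]
    - [[-0.0295,0.185,-0.0023],0]
    - [[-0.0295,0.195,-0.0023],0]

```text
time_s: 12.7
tcp_pos: [0.6167, 0.1324, 0.127]
eef_rot: [-91.0, -24.3, 176.8]
contact_force: [-0.4, 0.6, 0.9]
gripper_width: 0.0874
```

Call:
apply_moves:
  rows:
    - [[0,0,0],0]
    - [[0,0,0],0]
    - [[0,0,0],0]
    - [[0,0,0],0]
  gripper: 0.6
  grip_force: 20

```text
time_s: 13.2
tcp_pos: [0.6183, 0.1317, 0.1281]
eef_rot: [-91.0, -24.2, 176.8]
contact_force: [1.1, 1.7, 3.3]
gripper_width: 0.0631
```

```bash
python3 -c "
from h import *
sk(); print(get_state()['moment'])
I,P=cam('side');cv2.imwrite('pics/side3.png',I[90:300,220:440].repeat(3,0).repeat(3,1))
"
```

```text
13.2 q [ 23.466  36.068   5.072 -11.681 -80.66   67.242] p [0.618 0.132 0.128] 
R
 [[-0.911 -0.408 -0.063]
 [ 0.051  0.04  -0.998]
 [ 0.41  -0.912 -0.016]] f [1.061 1.683 3.267] w 0.06310062111145431
[ 0.029 -1.144 -0.051]
```

View pics/side3.png

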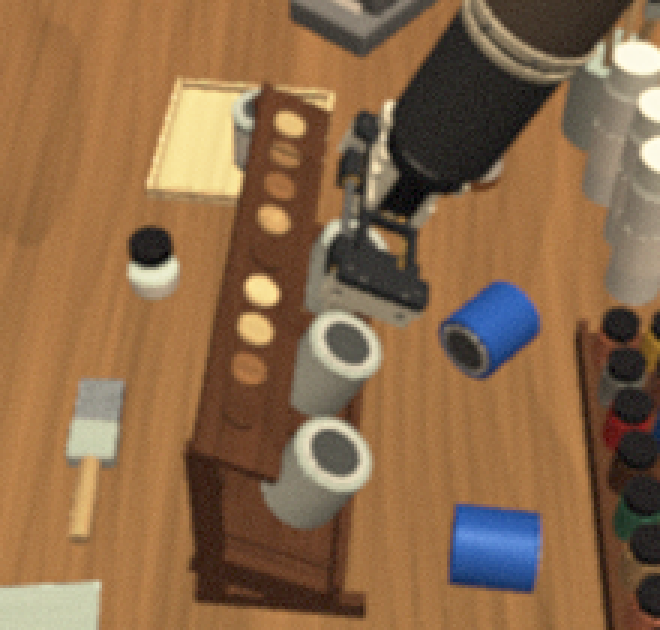

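Call:
apply_moves:
  rows:
    - [[0,-0.02,0],0]
    - [[0,-0.05,0],0]
    - [[0,-0.09,0],0]
    - [[0,-0.12,0],0]
    - [[0,-0.12,0],0]
    - [[0,-0.12,0],0]

```text
time_s: 14.0
tcp_pos: [0.666, 0.1268, 0.2352]
eef_rot: [-91.0, -24.4, 176.8]
contact_force: [-1.3, 0.2, -2.0]
gripper_width: 0.0629
```

```bash
cat > smp.py <<'E'
from h import *
import sys
def smp(n=0):
    s=get_state(); print(round(s["time_s"],3),"F",s["contact_force"].round(2),"M",s["moment"].round(3))
    for i in range(n):
        capture("side"); s=get_state(); print(round(s["time_s"],3),"F",s["contact_force"].round(2),"M",s["moment"].round(3))
if __name__=="__main__": smp(int(sys.argv[1]))
E
python3 smp.py 2; python3 -c "
from h import *
sk()"
```

```text
14.0 F [-1.25  0.23 -2.  ] M [-0.244 -1.776  0.013]
14.05 F [-0.84  0.81 -2.76] M [-2.440e-01 -1.761e+00  1.000e-03]
14.1 F [-0.25  0.04 -2.2 ] M [-0.228 -1.738  0.003]
14.1 q [ 21.755  35.319  18.34  -10.976 -94.959  65.993] p [0.666 0.127 0.235] 
R
 [[-0.909 -0.412 -0.063]
 [ 0.051  0.04  -0.998]
 [ 0.414 -0.91  -0.015]] f [-0.245  0.038 -2.201] w 0.06349002065946457
```

Call:
apply_moves:
  rows:
    - [[0,0,0.015],0]

```text
time_s: 14.22
tcp_pos: [0.6652, 0.1123, 0.2352]
eef_rot: [-91.0, -24.4, 176.9]
contact_force: [-0.2, 0.1, -1.8]
gripper_width: 0.063
```

Call:
apply_moves:
  rows:
    - [[0,0,-0.03],0]

```text
time_s: 14.35
tcp_pos: [0.6676, 0.1389, 0.2365]
eef_rot: [-90.9, -24.4, 176.6]
contact_force: [1.0, 1.0, -2.1]
gripper_width: 0.0629
```

Call:
apply_moves:
  rows:
    - [[0,0,0.03],0]

```text
time_s: 14.48
tcp_pos: [0.6657, 0.1148, 0.2356]
eef_rot: [-91.0, -24.3, 177.0]
contact_force: [0.8, -0.4, -2.2]
gripper_width: 0.063
```

Call:
apply_moves:
  rows:
    - [[0,0,-0.03],0]

```text
time_s: 14.6
tcp_pos: [0.6677, 0.1386, 0.2368]
eef_rot: [-90.9, -24.4, 176.5]
contact_force: [0.6, 0.6, -1.8]
gripper_width: 0.0633
```

Call:
apply_moves:
  rows:
    - [[0,0,0.03],0]

```text
time_s: 14.72
tcp_pos: [0.6658, 0.1147, 0.2358]
eef_rot: [-91.0, -24.3, 177.0]
contact_force: [0.3, -0.6, -2.1]
gripper_width: 0.063
```

Call:
apply_moves:
  rows:
    - [[0,0,-0.03],0]

```text
time_s: 14.85
tcp_pos: [0.6677, 0.1386, 0.237]
eef_rot: [-90.9, -24.3, 176.6]
contact_force: [1.8, 0.9, -1.4]
gripper_width: 0.0633
```

Call:
apply_moves:
  rows:
    - [[0,0,0.03],0]

```text
time_s: 14.98
tcp_pos: [0.6658, 0.1148, 0.2359]
eef_rot: [-91.1, -24.3, 177.0]
contact_force: [0.9, 0.1, -2.4]
gripper_width: 0.063
```

Call:
apply_moves:
  rows:
    - [[0,0,-0.03],0]

```text
time_s: 15.1
tcp_pos: [0.6678, 0.1387, 0.2371]
eef_rot: [-90.9, -24.3, 176.6]
contact_force: [0.4, 0.3, -3.3]
gripper_width: 0.0628
```

Call:
apply_moves:
  rows:
    - [[0,0,0.015],0]

```text
time_s: 15.22
tcp_pos: [0.6668, 0.1291, 0.2363]
eef_rot: [-91.0, -24.3, 177.0]
contact_force: [0.4, -0.3, -2.6]
gripper_width: 0.063
```

```bash
python3 smp.py 3
```

```text
15.225 F [ 0.36 -0.32 -2.58] M [-0.261 -1.728  0.043]
15.275 F [-0.33 -2.45 -2.13] M [-0.552 -1.637  0.099]
15.325 F [-0.12  0.08 -2.81] M [-0.225 -1.699 -0.01 ]
15.375 F [-0.19  0.34 -2.63] M [-0.219 -1.676  0.02 ]
```

Call:
apply_moves:
  rows:
    - [[0,0,-0.03],0]

```text
time_s: 15.5
tcp_pos: [0.6689, 0.1554, 0.2374]
eef_rot: [-91.0, -24.3, 176.6]
contact_force: [-0.4, 0.4, -1.7]
gripper_width: 0.0627
```

```bash
python3 smp.py 3
```

```text
15.5 F [-0.38  0.44 -1.73] M [-0.151 -1.806 -0.048]
15.55 F [ 0.06  3.13 -1.55] M [ 0.341 -1.796 -0.242]
15.6 F [-0.43  1.12 -2.67] M [-0.179 -1.676 -0.042]
15.65 F [ 0.45 -0.48 -1.61] M [-0.247 -1.737 -0.011]
```

Call:
apply_moves:
  rows:
    - [[0,0,0.03],0]

```text
time_s: 15.78
tcp_pos: [0.6667, 0.1287, 0.2363]
eef_rot: [-91.0, -24.3, 177.0]
contact_force: [0.6, -1.4, -3.0]
gripper_width: 0.0627
```

```bash
python3 smp.py 3
```

```text
15.775 F [ 0.6  -1.37 -2.98] M [-0.285 -1.79   0.07 ]
15.825 F [-0.89 -3.71 -2.26] M [-0.8   -1.591  0.34 ]
15.875 F [-0.07 -0.15 -2.47] M [-0.19  -1.71  -0.041]
15.925 F [ 0.13 -0.21 -3.05] M [-0.205 -1.721 -0.052]
```

Call:
apply_moves:
  rows:
    - [[0,0,-0.03],0]

```text
time_s: 16.05
tcp_pos: [0.669, 0.1548, 0.2375]
eef_rot: [-91.0, -24.3, 176.6]
contact_force: [-0.0, 0.3, -2.4]
gripper_width: 0.063
```

```bash
python3 smp.py 2
```

```text
16.05 F [-0.01  0.27 -2.44] M [-0.088 -1.764 -0.044]
16.1 F [ 0.79  3.   -3.15] M [ 0.363 -1.802 -0.19 ]
16.15 F [-0.   -0.02 -3.48] M [-0.207 -1.744  0.039]
```

Call:
apply_moves:
  rows:
    - [[0,0,0.03],0]

```text
time_s: 16.27
tcp_pos: [0.6668, 0.1293, 0.2363]
eef_rot: [-91.0, -24.3, 177.0]
contact_force: [0.2, -0.5, -1.6]
gripper_width: 0.0631
```

```bash
python3 smp.py 2
```

```text
16.275 F [ 0.22 -0.5  -1.62] M [-0.295 -1.757  0.019]
16.325 F [-0.16 -4.05 -3.05] M [-0.856 -1.583  0.251]
16.375 F [ 0.82  0.36 -1.99] M [-0.202 -1.622  0.029]
```

Call:
apply_moves:
  rows:
    - [[0,0.04,0],0]
    - [[0,0.08,0],0]
    - [[0,0.105,0],0]
    - [[0,0.115,0],0]
    - [[0,0.12,0],0]
    - [[0,0.12,0],0]

```text
time_s: 17.12
tcp_pos: [0.6175, 0.1308, 0.1314]
eef_rot: [-90.9, -24.3, 176.9]
contact_force: [-4.9, 0.0, 19.5]
gripper_width: 0.062
```

Call:
apply_moves:
  rows:
    - [[0,0,0],0]
    - [[0,0,0],0]
    - [[0,0,0],0]
  gripper: 1.0

```text
time_s: 17.5
tcp_pos: [0.6177, 0.1315, 0.1271]
eef_rot: [-91.0, -24.3, 176.8]
contact_force: [-0.7, 0.4, 0.3]
gripper_width: 0.0849
```

```bash
python3 -c "
from h import *
sk()"
```

```text
17.5 q [ 23.464  36.131   5.006 -11.697 -80.637  67.246] p [0.618 0.131 0.127] 
R
 [[-0.91  -0.41  -0.063]
 [ 0.051  0.04  -0.998]
 [ 0.412 -0.911 -0.016]] f [-0.689  0.408  0.311] w 0.0849320665782982
```

Call:
apply_moves:
  rows:
    - [[0,-0.04,0],0]
    - [[0,-0.085,0],0]
    - [[0,-0.1,0.03],0]
    - [[0,-0.1,0.075],0]
    - [[0.001,-0.1,0.105],0]
    - [[0.001,-0.095,0.1078],0]
    - [[0.001,-0.06,0.1078],0]
    - [[0.001,-0.025,0.1078],0]
    - [[0.001,-0.005,0.1078],0]
    - [[0.001,-0.0015,0.1078],0]

```text
time_s: 18.75
tcp_pos: [0.6094, 0.0245, 0.1259]
eef_rot: [-90.9, -24.5, 176.8]
contact_force: [0.3, 0.4, 0.2]
gripper_width: 0.0876
```

Call:
apply_moves:
  rows:
    - [[0,0,0],0]
    - [[0,0,0],0]
    - [[0,0,0],0]
    - [[0,0,0],0]
  gripper: 0.6
  grip_force: 20

```text
time_s: 19.25
tcp_pos: [0.6111, 0.024, 0.1281]
eef_rot: [-91.0, -24.2, 176.8]
contact_force: [1.4, -0.1, 2.4]
gripper_width: 0.0632
```

Call:
apply_moves:
  rows:
    - [[0,-0.02,0],0]
    - [[0,-0.06,0],0]
    - [[0,-0.1,0],0]
    - [[0,-0.12,0],0]
    - [[0,-0.12,0],0]
    - [[0,-0.12,0],0]

```text
time_s: 20.0
tcp_pos: [0.6589, 0.0193, 0.2354]
eef_rot: [-91.0, -24.4, 176.8]
contact_force: [-0.3, -0.1, -2.9]
gripper_width: 0.0627
```

```bash
python3 smp.py 2; python3 -c "
from h import *
sk()
I,P=cam('side');cv2.imwrite('pics/side4.png',I[90:300,220:440].repeat(3,0).repeat(3,1))
"
```

```text
20.0 F [-0.32 -0.06 -2.86] M [-0.191 -1.671 -0.05 ]
20.05 F [-0.62  0.2  -3.39] M [-0.216 -1.666  0.004]
20.1 F [-0.09 -0.56 -1.36] M [-0.183 -1.711  0.002]
20.1 q [ 14.442  33.908  14.692  -8.152 -93.879  73.25 ] p [0.659 0.019 0.235] 
R
 [[-0.909 -0.412 -0.063]
 [ 0.051  0.04  -0.998]
 [ 0.414 -0.91  -0.015]] f [-0.085 -0.563 -1.357] w 0.063119851446565
```

View pics/side4.png

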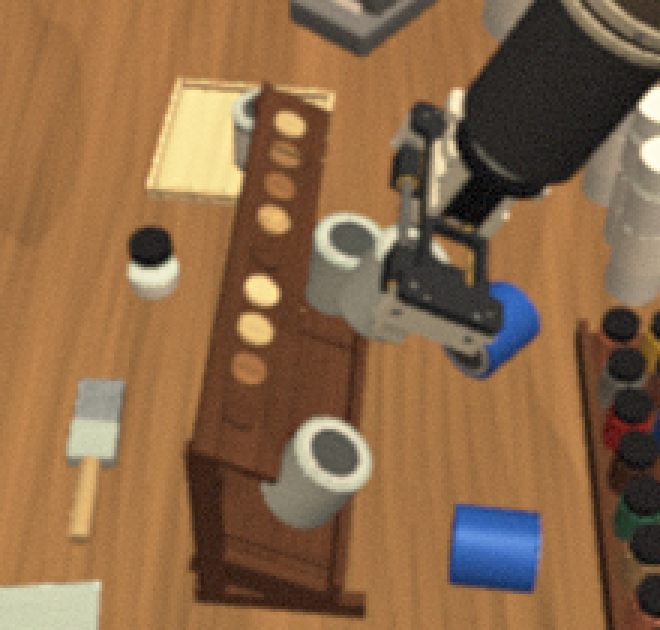

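Tin 2 (left bay) is back in place, and the middle tin is held clear. I'll shake it the same way, with the same sampling.

Call:
apply_moves:
  rows:
    - [[0,0,-0.03],0]

```text
time_s: 20.27
tcp_pos: [0.6612, 0.048, 0.2365]
eef_rot: [-90.9, -24.4, 176.6]
contact_force: [0.3, 0.4, -1.9]
gripper_width: 0.063
```

```bash
python3 smp.py 3
```

```text
20.275 F [ 0.3   0.37 -1.94] M [-0.152 -1.76  -0.054]
20.325 F [ 0.82  3.24 -2.14] M [ 0.283 -1.935 -0.232]
20.375 F [ 0.39 -0.06 -1.6 ] M [-0.271 -1.697 -0.047]
20.425 F [ 0.15 -0.44 -1.86] M [-3.250e-01 -1.674e+00  1.000e-03]
```

Call:
apply_moves:
  rows:
    - [[0,0,0.03],0]

```text
time_s: 20.55
tcp_pos: [0.6598, 0.021, 0.2364]
eef_rot: [-91.0, -24.3, 177.0]
contact_force: [0.7, -1.2, -2.1]
gripper_width: 0.0629
```

```bash
python3 smp.py 3
```

```text
20.55 F [ 0.7  -1.19 -2.1 ] M [-0.263 -1.71   0.048]
20.6 F [-0.39 -3.17 -1.85] M [-0.885 -1.432  0.326]
20.65 F [-0.33  0.22 -2.61] M [-0.226 -1.719 -0.022]
20.7 F [-0.18  0.22 -1.75] M [-0.178 -1.693  0.042]
```

Call:
apply_moves:
  rows:
    - [[0,0,-0.03],0]

```text
time_s: 20.82
tcp_pos: [0.6615, 0.0473, 0.2372]
eef_rot: [-91.0, -24.3, 176.6]
contact_force: [0.1, -0.7, -2.4]
gripper_width: 0.0628
```

```bash
python3 smp.py 2
```

```text
20.825 F [ 0.06 -0.66 -2.41] M [-0.132 -1.708  0.004]
20.875 F [ 2.64  4.1  -4.07] M [ 0.655 -2.367 -0.41 ]
20.925 F [-0.05 -0.96 -2.23] M [-0.16  -1.745  0.058]
```

Call:
apply_moves:
  rows:
    - [[0,0,0.03],0]

```text
time_s: 21.05
tcp_pos: [0.66, 0.0216, 0.2366]
eef_rot: [-91.0, -24.3, 177.0]
contact_force: [0.3, -0.8, -2.4]
gripper_width: 0.0631
```

```bash
python3 smp.py 2
```

```text
21.05 F [ 0.33 -0.84 -2.36] M [-0.263 -1.667  0.07 ]
21.1 F [-0.62 -3.1  -1.55] M [-0.683 -1.155  0.301]
21.15 F [-0.01 -1.12 -2.05] M [-0.208 -1.628  0.053]
```

Call:
apply_moves:
  rows:
    - [[0,0,-0.03],0]

```text
time_s: 21.28
tcp_pos: [0.6615, 0.0471, 0.2373]
eef_rot: [-90.9, -24.3, 176.6]
contact_force: [0.3, 0.3, -1.6]
gripper_width: 0.063
```

Call:
apply_moves:
  rows:
    - [[0,0,0.03],0]

```text
time_s: 21.4
tcp_pos: [0.6601, 0.0228, 0.2366]
eef_rot: [-91.1, -24.3, 177.1]
contact_force: [-0.7, -0.8, -2.3]
gripper_width: 0.0635
```

Call:
apply_moves:
  rows:
    - [[0,0,-0.03],0]

```text
time_s: 21.52
tcp_pos: [0.6615, 0.0467, 0.2373]
eef_rot: [-90.9, -24.3, 176.6]
contact_force: [-0.7, 0.3, -2.6]
gripper_width: 0.0628
```

Call:
apply_moves:
  rows:
    - [[0,0,0.03],0]

```text
time_s: 21.65
tcp_pos: [0.6601, 0.0226, 0.2366]
eef_rot: [-91.1, -24.3, 177.1]
contact_force: [0.2, 0.1, -2.8]
gripper_width: 0.0631
```

```bash
python3 smp.py 2
```

```text
21.65 F [ 0.21  0.06 -2.76] M [-0.336 -1.659  0.027]
21.7 F [-1.37 -3.97 -2.31] M [-0.747 -1.433  0.256]
21.75 F [ 0.7  -0.86 -1.91] M [-0.231 -1.757  0.047]
```

Call:
apply_moves:
  rows:
    - [[0,0.04,0],0]
    - [[0,0.08,0],0]
    - [[0,0.105,0],0]
    - [[0,0.113,0],0]
    - [[0,0.117,0],0]
    - [[0,0.117,0],0]

```text
time_s: 22.5
tcp_pos: [0.6121, 0.0237, 0.1348]
eef_rot: [-90.9, -24.2, 176.9]
contact_force: [-4.7, 1.2, 23.8]
gripper_width: 0.0619
```

Call:
apply_moves:
  rows:
    - [[0,0,0],0]
    - [[0,0,0],0]
    - [[0,0.003,0],0]
  gripper: 1.0

```text
time_s: 22.88
tcp_pos: [0.6106, 0.024, 0.1272]
eef_rot: [-91.0, -24.3, 176.8]
contact_force: [0.2, 0.2, 0.3]
gripper_width: 0.0853
```

Call:
apply_moves:
  rows:
    - [[0,-0.04,0],0]
    - [[0,-0.085,0],0]
    - [[0,-0.1,0.03],0]
    - [[0,-0.1,0.075],0]
    - [[0.0,-0.1,0.105],0]
    - [[0.0,-0.095,0.108],0]
    - [[0.0,-0.06,0.108],0]
    - [[0.0,-0.025,0.108],0]
    - [[0.0,-0.005,0.108],0]
    - [[0.0,-0.001,0.108],0]

```text
time_s: 24.12
tcp_pos: [0.6031, -0.0831, 0.1251]
eef_rot: [-91.0, -24.5, 176.8]
contact_force: [-0.1, 0.6, 0.5]
gripper_width: 0.0873
```

Call:
apply_moves:
  rows:
    - [[0,0,0],0]
    - [[0,0,0],0]
    - [[0,0,0],0]
    - [[0,0,0],0]
  gripper: 0.6
  grip_force: 20

```text
time_s: 24.62
tcp_pos: [0.6047, -0.0838, 0.1273]
eef_rot: [-91.0, -24.2, 176.8]
contact_force: [1.1, 0.0, 2.2]
gripper_width: 0.0629
```

Call:
apply_moves:
  rows:
    - [[0,-0.02,0],0]
    - [[0,-0.06,0],0]
    - [[0,-0.1,0],0]
    - [[0,-0.12,0],0]
    - [[0,-0.12,0],0]
    - [[0,-0.12,0],0]

```text
time_s: 25.38
tcp_pos: [0.6525, -0.0884, 0.2346]
eef_rot: [-91.0, -24.4, 176.8]
contact_force: [-1.2, -0.0, -2.8]
gripper_width: 0.0633
```

```bash
python3 smp.py 2; python3 -c "
from h import *
sk()
I,P=cam('side');cv2.imwrite('pics/side5.png',I[90:300,220:440].repeat(3,0).repeat(3,1))
"
```

```text
25.375 F [-1.19 -0.01 -2.82] M [-0.196 -1.677  0.005]
25.425 F [ 0.16 -0.66 -3.08] M [-0.215 -1.676  0.037]
25.475 F [-0.59 -0.08 -2.76] M [-0.177 -1.736 -0.002]
25.475 q [  6.663  33.969  13.396  -5.05  -93.373  80.687] p [ 0.653 -0.088  0.235] 
R
 [[-0.909 -0.412 -0.063]
 [ 0.051  0.04  -0.998]
 [ 0.414 -0.91  -0.016]] f [-0.586 -0.076 -2.76 ] w 0.06329380399683214
```

View pics/side5.png

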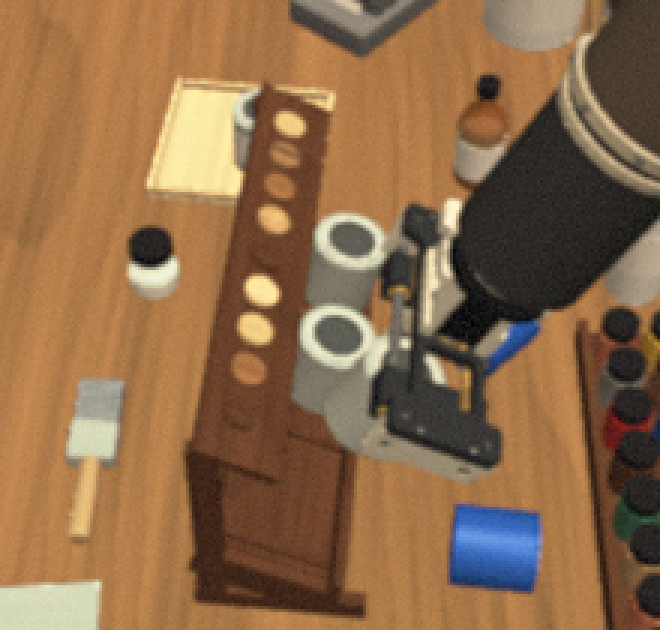

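Call:
apply_moves:
  rows:
    - [[0,0,-0.03],0]

```text
time_s: 25.65
tcp_pos: [0.6546, -0.06, 0.2355]
eef_rot: [-90.9, -24.4, 176.6]
contact_force: [0.2, 1.2, -1.9]
gripper_width: 0.0633
```

```bash
python3 smp.py 3
```

```text
25.65 F [ 0.2   1.17 -1.94] M [-0.116 -1.751 -0.056]
25.7 F [-0.24  2.95 -1.8 ] M [ 0.324 -1.732 -0.243]
25.75 F [ 0.6   0.93 -1.84] M [-0.186 -1.782 -0.019]
25.8 F [ 0.02  0.03 -2.08] M [-0.252 -1.711  0.012]
```

Call:
apply_moves:
  rows:
    - [[0,0,0.03],0]

```text
time_s: 25.92
tcp_pos: [0.6534, -0.0873, 0.2356]
eef_rot: [-91.0, -24.3, 177.0]
contact_force: [-0.1, -1.3, -1.5]
gripper_width: 0.0629
```

```bash
python3 smp.py 3
```

```text
25.925 F [-0.14 -1.33 -1.46] M [-0.255 -1.752  0.053]
25.975 F [-0.39 -2.85 -1.92] M [-0.588 -1.619  0.177]
26.025 F [-0.21 -0.4  -2.46] M [-0.28  -1.7    0.008]
26.075 F [-0.62 -0.7  -2.47] M [-0.169 -1.754  0.062]
```

Call:
apply_moves:
  rows:
    - [[0,0,-0.03],0]

```text
time_s: 26.2
tcp_pos: [0.6548, -0.0604, 0.236]
eef_rot: [-91.0, -24.4, 176.6]
contact_force: [1.0, -0.0, -2.0]
gripper_width: 0.0629
```

```bash
python3 smp.py 2
```

```text
26.2 F [ 0.99 -0.01 -2.02] M [-0.116 -1.764 -0.054]
26.25 F [ 0.16  2.41 -3.08] M [ 0.422 -1.769 -0.247]
26.3 F [-0.32  0.48 -2.6 ] M [-2.18e-01 -1.68e+00 -1.00e-03]
```

Call:
apply_moves:
  rows:
    - [[0,0,0.03],0]

```text
time_s: 26.42
tcp_pos: [0.6537, -0.0867, 0.2359]
eef_rot: [-91.0, -24.3, 177.0]
contact_force: [0.3, -0.8, -1.2]
gripper_width: 0.0629
```

```bash
python3 smp.py 2
```

```text
26.425 F [ 0.25 -0.78 -1.2 ] M [-0.3   -1.72   0.089]
26.475 F [-0.73 -1.64 -0.84] M [-0.635 -1.604  0.199]
26.525 F [ 0.71  0.19 -2.38] M [-1.490e-01 -1.726e+00  1.000e-03]
```

Call:
apply_moves:
  rows:
    - [[0,0,-0.03],0]

```text
time_s: 26.65
tcp_pos: [0.6549, -0.0605, 0.2361]
eef_rot: [-91.0, -24.3, 176.6]
contact_force: [0.3, 0.6, -2.4]
gripper_width: 0.0631
```

```bash
python3 smp.py 1
```

```text
26.65 F [ 0.26  0.63 -2.44] M [-0.159 -1.723 -0.084]
26.7 F [ 0.17  3.15 -3.24] M [ 0.374 -1.724 -0.211]
```

Call:
apply_moves:
  rows:
    - [[0,0,0.03],0]

```text
time_s: 26.82
tcp_pos: [0.6538, -0.0862, 0.236]
eef_rot: [-91.0, -24.3, 177.0]
contact_force: [-0.3, -1.5, -2.8]
gripper_width: 0.0629
```

```bash
python3 smp.py 2
```

```text
26.825 F [-0.29 -1.49 -2.85] M [-0.293 -1.726  0.072]
26.875 F [-0.3  -3.26 -3.26] M [-0.664 -1.559  0.158]
26.925 F [ 0.56 -0.08 -2.14] M [-0.189 -1.749  0.041]
```

Call:
apply_moves:
  rows:
    - [[0,0.04,0],0]
    - [[0,0.08,0],0]
    - [[0,0.103,0],0]
    - [[0,0.111,0],0]
    - [[0,0.114,0],0]

```text
time_s: 27.55
tcp_pos: [0.6071, -0.0839, 0.1323]
eef_rot: [-91.0, -24.3, 176.8]
contact_force: [0.9, -0.4, -1.8]
gripper_width: 0.0631
```

Call:
apply_moves:
  rows:
    - [[0,0,0],0]
    - [[0,0,0],0]
    - [[0,0.005,0],0]
  gripper: 1.0

```text
time_s: 27.92
tcp_pos: [0.6053, -0.0839, 0.1283]
eef_rot: [-91.0, -24.2, 176.8]
contact_force: [-0.4, 0.2, 0.2]
gripper_width: 0.0857
```

Call:
apply_moves:
  rows:
    - [[0,-0.04,0],0]
    - [[0,-0.085,0],0]
    - [[0,-0.1,-0.03],0]
    - [[0,-0.12,-0.075],0]
    - [[0.0,-0.16,-0.105],0]
    - [[0.0,-0.18,-0.108],0]
    - [[0.0,-0.18,-0.108],0]

```text
time_s: 28.8
tcp_pos: [0.6857, 0.0182, 0.2939]
eef_rot: [-91.0, -24.2, 176.9]
contact_force: [0.4, -0.2, -0.9]
gripper_width: 0.0877
```

```bash
python3 - <<'E'
from lids import *
sk()
I,P=cam("wrist"); cv2.imwrite("pics/w2.png",I); np.save("w2P.npy",P)
E
```

```text
28.8 q [  13.908   34.517   23.421   -8.045 -101.746   72.723] p [0.686 0.018 0.294] 
R
 [[-0.911 -0.408 -0.061]
 [ 0.049  0.04  -0.998]
 [ 0.41  -0.912 -0.016]] f [ 0.445 -0.161 -0.947] w 0.08770038801262242
```

View pics/w2.png

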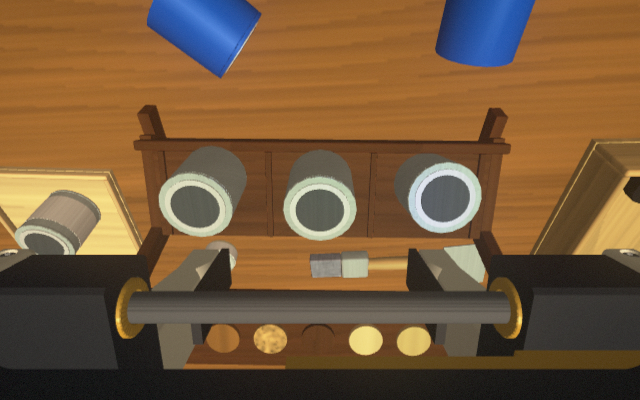

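```bash
python3 - <<'E'
from lids import *
P=np.load("w2P.npy")
for (u,v) in [(195,203),(320,208),(444,195)]:
    q=P[v-25:v+26,u-25:u+26].reshape(-1,3); d=np.linalg.norm(q-P[v,u],axis=1); L=q[d<.03]; 
    U,S,V=np.linalg.svd(L-L.mean(0)); n=V[2]*np.sign(V[2][2]); L=L[abs((L-L.mean(0))@n)<.004]
    U,S,V=np.linalg.svd(L-L.mean(0)); n=V[2]*np.sign(V[2][2]); print((u,v),L.mean(0).round(4),n.round(3),"lean",np.degrees(np.arctan2(n[0],n[2])))
    lids(P,None,[(u,v)],n)
E
```

```text
(195, 203) [0.6085 0.1319 0.1168] [ 0.207 -0.021  0.978] lean 11.966262277302166
(195, 203) 3699 lid [0.604  0.1332 0.1175] rad 32.467010498046875 n [ 0.198 -0.019  0.98 ] mid [0.5971 0.1339 0.0852]
(320, 208) [0.5986 0.0254 0.1176] [ 0.214 -0.016  0.977] lean 12.363142240551875
(320, 208) 3708 lid [0.5956 0.0259 0.118 ] rad 32.155357360839844 n [ 0.208 -0.015  0.978] mid [0.5886 0.0264 0.0858]
(444, 195) [ 0.5991 -0.0815  0.1073] [ 0.436 -0.023  0.899] lean 25.880178042168104
(444, 195) 4094 lid [ 0.5957 -0.0825  0.1085] rad 32.25210189819336 n [ 0.426 -0.025  0.905] mid [ 0.5813 -0.0817  0.0788]
```

```bash
python3 - <<'E'
from h import *
for n in("scene","side"):
    I,P=cam(n); z=P[...,2]
    m=((z>.050)&(z<.072)&(P[...,0]>.33)&(P[...,0]<.62)&(P[...,1]>-.5)&(P[...,1]<-.2)).astype(np.uint8)
    k,lab,stt,_=cv2.connectedComponentsWithStats(m); j=1+np.argmax(stt[1:,4]); q=P[lab==j]
    print(n,stt[j],cv2.minAreaRect((q[:,:2]*1000).astype(np.float32)),np.percentile(q,[1,50,99],axis=0).round(3).tolist())
    # floor
    m=((z>.003)&(z<.013)&(P[...,0]>.36)&(P[...,0]<.6)&(P[...,1]>-.46)&(P[...,1]<-.25)&(cv2.cvtColor(I,cv2.COLOR_BGR2HSV)[...,2]>150))
    if m.sum(): print(" floor z",np.median(z[m]),cv2.minAreaRect((P[m][:,:2]*1000).astype(np.float32)))
    hsv=cv2.cvtColor(I,cv2.COLOR_BGR2HSV)
    m=(hsv[...,2]<60)&(z>.04)&(z<.065)&(P[...,0]>.5)&(P[...,0]<.62)&(P[...,1]>-.38)&(P[...,1]<-.27)
    print(" jar",m.sum(),cv2.minEnclosingCircle((P[m][:,:2]*1000).astype(np.float32)) if m.sum() else 0)
E
```

```text
scene [168 202  66  44 830] ((480.2532043457031, -352.3797302246094), (170.52809143066406, 205.86663818359375), 88.26177978515625) [[0.378, -0.438, 0.05], [0.531, -0.346, 0.06], [0.581, -0.266, 0.066]]
 floor z 0.00965073508913359 ((483.5355224609375, -354.0673522949219), (207.6446075439453, 231.9229278564453), 89.88843536376953)
 jar 47 ((545.3084106445312, -318.27374267578125), 16.35298728942871)
side [ 210  323  111   77 1149] ((477.8896484375, -346.2117919921875), (154.84925842285156, 201.05642700195312), 88.7200698852539) [[0.378, -0.418, 0.05], [0.463, -0.296, 0.061], [0.579, -0.269, 0.065]]
 floor z 0.007903056601694113 ((478.02435302734375, -331.7702941894531), (240.7835693359375, 144.79623413085938), 4.22122859954834)
 jar 193 ((546.7190551757812, -319.76678466796875), 15.931564331054688)
```

Call:
apply_moves:
  rows:
    - [[0.005,0.04,0.001],0]
    - [[0.005,0.09,0.001],0]
    - [[0.005,0.135,0.001],0]
    - [[0.005,0.165,0.001],0]
    - [[0.005,0.177,0.001],0]
    - [[0.005,0.177,0.001],0]

```text
time_s: 29.7
tcp_pos: [0.6076, 0.0228, 0.1336]
eef_rot: [-90.9, -24.4, 176.8]
contact_force: [1.4, 0.6, 0.4]
gripper_width: 0.0878
```

Call:
apply_moves:
  rows:
    - [[0,0,0],0]
    - [[0,0,0],0]
    - [[0,0,0],0]
    - [[0,0,0],0]
  gripper: 0.6
  grip_force: 30

```text
time_s: 30.2
tcp_pos: [0.6084, 0.0232, 0.1345]
eef_rot: [-91.0, -24.2, 176.8]
contact_force: [-0.2, 0.5, 1.6]
gripper_width: 0.0626
```

Call:
apply_moves:
  rows:
    - [[0,-0.02,0],0]
    - [[0,-0.06,0],0]
    - [[0,-0.1,0],0]
    - [[0,-0.12,0],0]
    - [[0,-0.12,0],0]

```text
time_s: 30.82
tcp_pos: [0.6579, 0.0183, 0.2442]
eef_rot: [-91.0, -24.2, 176.8]
contact_force: [-0.7, 0.4, -3.8]
gripper_width: 0.0624
```

```bash
python3 smp.py 1; python3 -c "
from h import *
sk()
I,P=cam('side');cv2.imwrite('pics/side6.png',I[90:300,220:440].repeat(3,0).repeat(3,1))
"
```

```text
30.825 F [-0.71  0.43 -3.8 ] M [-0.177 -1.65   0.005]
30.875 F [-0.16  0.42 -3.22] M [-0.21  -1.681  0.043]
30.875 q [ 14.407  33.386  14.795  -8.157 -94.366  73.199] p [0.657 0.018 0.243] 
R
 [[-0.91  -0.41  -0.063]
 [ 0.051  0.041 -0.998]
 [ 0.412 -0.911 -0.016]] f [-0.156  0.422 -3.215] w 0.06198897978915884
```

View pics/side6.png

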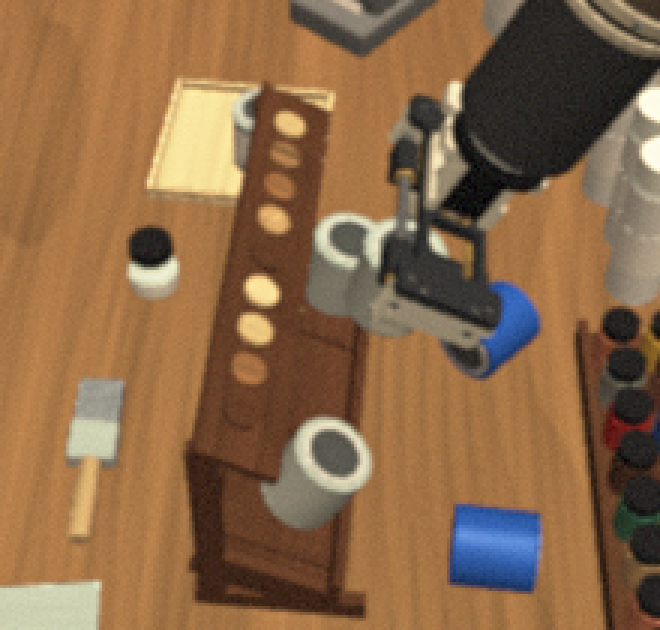

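Call:
apply_moves:
  rows:
    - [[0,0,-0.03],0]

```text
time_s: 31.05
tcp_pos: [0.6581, 0.0471, 0.2423]
eef_rot: [-90.9, -24.5, 176.6]
contact_force: [-0.0, 1.4, -1.9]
gripper_width: 0.0623
```

```bash
python3 smp.py 2
```

```text
31.05 F [-0.04  1.37 -1.89] M [-0.178 -1.744 -0.035]
31.1 F [-0.3   3.04 -1.95] M [ 0.405 -1.712 -0.23 ]
31.15 F [ 1.    0.08 -3.21] M [-0.164 -1.658 -0.011]
```

Call:
apply_moves:
  rows:
    - [[0,0,0.03],0]

```text
time_s: 31.28
tcp_pos: [0.6568, 0.0208, 0.2421]
eef_rot: [-91.0, -24.4, 177.0]
contact_force: [0.1, -0.2, -2.3]
gripper_width: 0.062
```

```bash
python3 smp.py 2
```

```text
31.275 F [ 0.08 -0.24 -2.33] M [-0.239 -1.742  0.023]
31.325 F [ 0.08 -4.08 -3.03] M [-1.198 -2.032  0.324]
31.375 F [ 0.67  0.38 -2.7 ] M [-0.162 -1.674  0.009]
```

Call:
apply_moves:
  rows:
    - [[0,0,-0.03],0]

```text
time_s: 31.5
tcp_pos: [0.6586, 0.0462, 0.2433]
eef_rot: [-90.9, -24.4, 176.6]
contact_force: [1.1, 1.0, -2.6]
gripper_width: 0.0623
```

```bash
python3 smp.py 2
```

```text
31.5 F [ 1.08  1.03 -2.61] M [-0.142 -1.757 -0.013]
31.55 F [-0.39  3.27 -2.99] M [ 0.34  -1.761 -0.206]
31.6 F [ 0.36 -0.89 -2.04] M [-0.128 -1.771 -0.029]
```

Call:
apply_moves:
  rows:
    - [[0,0,0.03],0]

```text
time_s: 31.72
tcp_pos: [0.6572, 0.0205, 0.2429]
eef_rot: [-91.0, -24.3, 177.0]
contact_force: [-0.2, -0.2, -2.6]
gripper_width: 0.0624
```

```bash
python3 smp.py 2
```

```text
31.725 F [-0.18 -0.19 -2.55] M [-0.323 -1.718  0.051]
31.775 F [ 2.67 -3.23 -2.85] M [-1.091 -2.294  0.353]
31.825 F [ 0.13 -0.01 -1.93] M [-0.268 -1.654  0.026]
```

Call:
apply_moves:
  rows:
    - [[-0.003,-0.04,0.05],0]
    - [[-0.003,-0.04,0.1],0]
    - [[-0.003,-0.04,0.16],0]
    - [[-0.003,-0.04,0.22],0]
    - [[-0.003,-0.04,0.275],0]
    - [[0.02,-0.03,0.31],0]
    - [[0.07,-0.01,0.34],0]
    - [[0.12,0.015,0.37],0]
    - [[0.16,0.034,0.39],0]
    - [[0.163,0.034,0.3905],0]
    - [[0.145,0.075,0.391],0]
    - [[0.12,0.13,0.392],0]
    - [[0.1,0.173,0.393],0]
    - [[0.0956,0.183,0.393],0]
    - [[0.0956,0.183,0.393],0]

```text
time_s: 33.7
tcp_pos: [0.471, -0.3619, 0.1102]
eef_rot: [-91.0, -24.3, 176.8]
contact_force: [0.4, -0.6, -0.4]
gripper_width: 0.0624
```

```bash
python3 -c "
from h import *
sk()
I,P=cam('side');cv2.imwrite('pics/side7.png',I[200:400,170:430].repeat(3,0).repeat(3,1))
I,P=cam('wrist');cv2.imwrite('pics/w3.png',I)
"
```

```text
33.7 q [-16.291  33.441  -9.768   4.681 -70.816 100.427] p [ 0.471 -0.362  0.11 ] 
R
 [[-0.91  -0.41  -0.062]
 [ 0.05   0.04  -0.998]
 [ 0.412 -0.911 -0.015]] f [ 0.421 -0.618 -0.429] w 0.06241492763998106
```

View pics/side7.png

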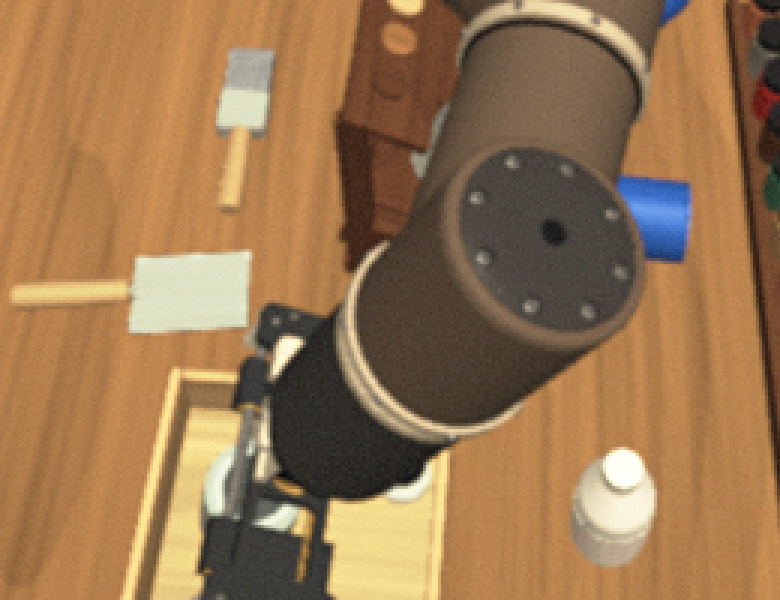

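View pics/w3.png

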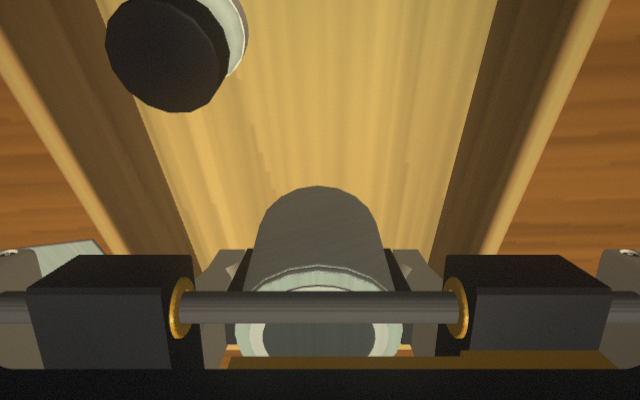

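Call:
apply_moves:
  rows:
    - [[-0.0008,0.0018,0],0]
    - [[-0.0016,0.0036,0],0]

```text
time_s: 34.05
tcp_pos: [0.4709, -0.3618, 0.1069]
eef_rot: [-91.0, -24.2, 176.8]
contact_force: [0.2, 0.6, -2.0]
gripper_width: 0.0625
```

```bash
python3 smp.py 2
```

```text
34.05 F [ 0.2   0.61 -1.97] M [-0.22  -1.639  0.015]
34.1 F [-0.02 -0.22 -2.2 ] M [-0.195 -1.644  0.053]
34.15 F [-0.19 -0.42 -1.77] M [-0.168 -1.702  0.016]
```

Not touching yet; I'll lower further in small steps.

Call:
apply_moves:
  rows:
    - [[-0.0012,0.0027,0],0]
    - [[-0.0025,0.0055,0],0]

```text
time_s: 34.4
tcp_pos: [0.4705, -0.3615, 0.0996]
eef_rot: [-91.0, -24.3, 176.8]
contact_force: [-0.2, 0.5, -2.3]
gripper_width: 0.0625
```

```bash
python3 smp.py 1
```

```text
34.4 F [-0.2   0.52 -2.32] M [-0.207 -1.711  0.006]
34.45 F [-0.7   0.27 -2.42] M [-0.168 -1.727 -0.057]
```

Call:
apply_moves:
  rows:
    - [[-0.001,0.002,0],0]
    - [[-0.0016,0.0036,0],0]

```text
time_s: 34.7
tcp_pos: [0.4705, -0.3615, 0.0956]
eef_rot: [-91.0, -24.3, 176.8]
contact_force: [-0.6, 1.1, -1.3]
gripper_width: 0.0622
```

```bash
python3 smp.py 1
```

```text
34.7 F [-0.62  1.09 -1.31] M [-0.202 -1.676 -0.002]
34.75 F [-0.22  0.09 -2.41] M [-2.230e-01 -1.675e+00  1.000e-03]
```

Call:
apply_moves:
  rows:
    - [[-0.0006,0.0014,0],0]
    - [[-0.0012,0.0027,0],0]

```text
time_s: 35.0
tcp_pos: [0.4705, -0.3614, 0.0929]
eef_rot: [-91.0, -24.3, 176.8]
contact_force: [-0.4, 0.2, 2.9]
gripper_width: 0.0627
```

```bash
python3 smp.py 1
```

```text
35.0 F [-0.38  0.23  2.88] M [ 0.086 -0.813 -0.038]
35.05 F [0.52 0.67 0.61] M [-0.045 -1.374 -0.106]
```

Call:
apply_moves:
  rows:
    - [[-0.0006,0.0014,0],0]
    - [[-0.0012,0.0027,0],0]

```text
time_s: 35.3
tcp_pos: [0.4701, -0.3614, 0.0923]
eef_rot: [-90.9, -24.4, 176.8]
contact_force: [-3.2, 6.0, 21.7]
gripper_width: 0.0625
```

```bash
python3 smp.py 1
```

```text
35.3 F [-3.24  5.99 21.7 ] M [ 2.133  2.502 -0.676]
35.35 F [-2.59  4.92 16.16] M [ 1.649  1.651 -0.525]
```

Call:
apply_moves:
  rows:
    - [[0.0006,-0.0014,0],0]
    - [[0.0006,-0.0014,0],0]
  grip_force: 3

```text
time_s: 35.6
tcp_pos: [0.4702, -0.3615, 0.0919]
eef_rot: [-91.0, -24.3, 176.8]
contact_force: [-1.5, 0.8, 4.7]
gripper_width: 0.064
```

Call:
apply_moves:
  rows:
    - [[0,0,0],0]
    - [[0,0,0],0]
    - [[0,0,0],0]
    - [[0,0,0],0]
  gripper: 0.87

```text
time_s: 36.1
tcp_pos: [0.4705, -0.3614, 0.0914]
eef_rot: [-91.0, -24.3, 176.8]
contact_force: [-0.4, -0.5, -0.4]
gripper_width: 0.0763
```

Call:
apply_moves:
  rows:
    - [[0,-0.02,0],0]
    - [[0,-0.06,0],0]
    - [[0,-0.11,0],0]
    - [[0,-0.16,0],0]
    - [[0,-0.18,0],0]

```text
time_s: 36.72
tcp_pos: [0.5459, -0.369, 0.2586]
eef_rot: [-90.9, -24.1, 176.8]
contact_force: [-1.0, 0.1, -0.7]
gripper_width: 0.0761
```

```bash
python3 -c "
from h import *
sk()
I,P=cam('wrist');cv2.imwrite('pics/w4.png',I);np.save('w4P.npy',P)
"
```

```text
36.725 q [-15.193  31.714   9.002   3.99  -91.041 101.033] p [ 0.546 -0.369  0.259] 
R
 [[-0.912 -0.406 -0.062]
 [ 0.051  0.038 -0.998]
 [ 0.408 -0.913 -0.014]] f [-0.995  0.123 -0.716] w 0.07608083304862158
```

View pics/w4.png

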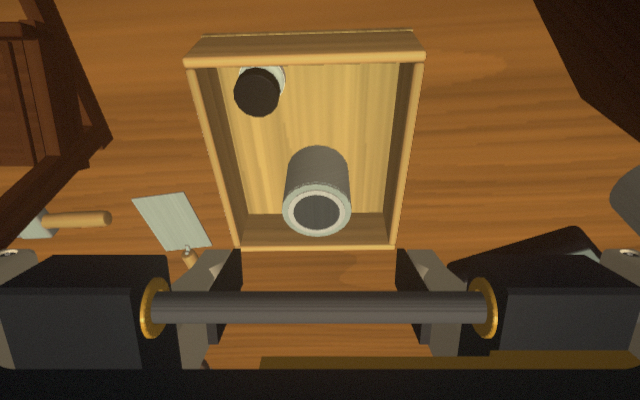

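```bash
cat > tilt.py <<'E'
from lids import *
def tilt(P,pts,h=22):
    for (u,v) in pts:
        q=P[v-h:v+h+1,u-h:u+h+1].reshape(-1,3); d=np.linalg.norm(q-P[v,u],axis=1); L=q[d<.03]
        for _ in range(3):
            U,S,V=np.linalg.svd(L-L.mean(0),full_matrices=False); n=V[2]*np.sign(V[2][2]); L=L[abs((L-L.mean(0))@n)<.004]
        print("lean",np.degrees(np.arccos(n[2])).round(1),n.round(3)); lids(P,None,[(u,v)],n)
E
python3 - <<'E'
from tilt import *
tilt(np.load("w4P.npy"),[(317,210)],16)
E
```

```text
lean 0.4 [ 0.006 -0.001  1.   ]
(317, 210) 2940 lid [ 0.4442 -0.3576  0.0718] rad 32.492835998535156 n [ 0.011 -0.001  1.   ] mid [ 0.444  -0.3576  0.0388]
```

Call:
apply_moves:
  rows:
    - [[-0.04,-0.03,-0.02],0]
    - [[-0.08,-0.055,-0.027],0]
    - [[-0.096,-0.064,-0.05],0]
    - [[-0.096,-0.062,-0.11],0]
    - [[-0.094,-0.058,-0.17],0]
    - [[-0.092,-0.054,-0.23],0]
    - [[-0.09,-0.05,-0.29],0]
    - [[-0.087,-0.045,-0.35],0]
    - [[-0.084,-0.04,-0.41],0]
    - [[-0.08,-0.03,-0.465],0]
    - [[-0.085,-0.02,-0.5],0]
    - [[-0.09,-0.005,-0.503],0]
    - [[-0.09,-0.005,-0.503],0]
  gripper: 1.0

```text
time_s: 38.4
tcp_pos: [0.6588, 0.1282, 0.2288]
eef_rot: [-90.9, -24.5, 176.8]
contact_force: [-0.0, -0.3, -0.6]
gripper_width: 0.0875
```

```bash
python3 - <<'E'
from tilt import *
t,R=sk()
I,P=cam("wrist"); cv2.imwrite("pics/w5.png",I); np.save("w5P.npy",P)
g=np.array([.598,.134,.091]); print(R.T@(g-t)-[0,.047,0])
E
```

```text
38.4 q [ 22.053  34.941  16.852 -11.05  -93.877  65.928] p [0.659 0.128 0.229] 
R
 [[-0.908 -0.413 -0.063]
 [ 0.051  0.039 -0.998]
 [ 0.415 -0.91  -0.014]] f [-0.034 -0.317 -0.575] w 0.08746993144303908
[-0.002  0.104  0.   ]
```

View pics/w5.png

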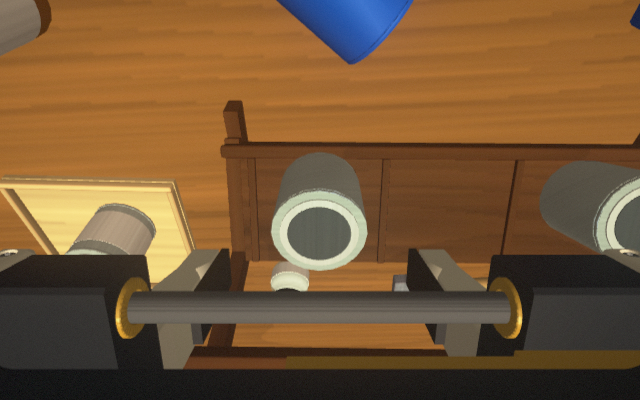

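Call:
apply_moves:
  rows:
    - [[-0.002,0.04,0],0]
    - [[-0.002,0.08,0],0]
    - [[-0.002,0.1,0],0]
    - [[-0.002,0.104,0],0]
    - [[-0.002,0.104,0],0]

```text
time_s: 39.08
tcp_pos: [0.6198, 0.1318, 0.1362]
eef_rot: [-91.0, -24.2, 176.8]
contact_force: [0.2, 1.1, 0.1]
gripper_width: 0.0873
```

Call:
apply_moves:
  rows:
    - [[0,0,0],0]
    - [[0,0,0],0]
    - [[0,0,0],0]
    - [[0,0,0],0]
  gripper: 0.6
  grip_force: 15

```text
time_s: 39.58
tcp_pos: [0.6193, 0.1326, 0.1357]
eef_rot: [-91.0, -24.3, 176.8]
contact_force: [0.2, -1.5, 2.2]
gripper_width: 0.0635
```

Call:
apply_moves:
  rows:
    - [[0,-0.01,0],0]
    - [[0,-0.02,0],0]
    - [[0.006,-0.02,0],0]
    - [[0.009,-0.02,0],0]
    - [[0.009,-0.02,0],0]

```text
time_s: 40.2
tcp_pos: [0.6186, 0.1323, 0.1573]
eef_rot: [-91.0, -24.3, 176.8]
contact_force: [-0.3, -0.0, -3.2]
gripper_width: 0.063
```

```bash
python3 -c "
from h import *
t,R=sk()
g=np.array([.6175,.1317,.127]);print(R.T@(g-t))
I,P=cam('wrist');cv2.imwrite('pics/w6.png',I)
"
```

```text
40.2 q [ 23.5    34.587   6.547 -11.624 -83.651  66.608] p [0.619 0.132 0.157] 
R
 [[-0.91  -0.41  -0.063]
 [ 0.051  0.04  -0.998]
 [ 0.412 -0.911 -0.016]] f [-0.309 -0.    -3.191] w 0.06299332484336596
[-0.012  0.028  0.001]
```

View pics/w6.png

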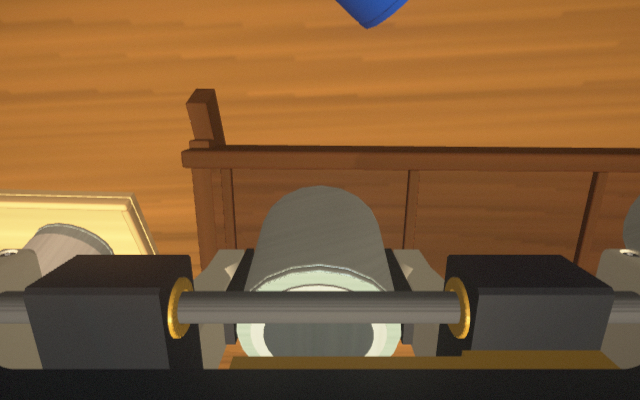

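Call:
apply_moves:
  rows:
    - [[0,0.01,0],0]
    - [[0,0.017,0],0]
    - [[0,0.02,0],0]

```text
time_s: 40.62
tcp_pos: [0.611, 0.133, 0.139]
eef_rot: [-91.0, -24.3, 176.8]
contact_force: [2.5, 0.2, 7.4]
gripper_width: 0.0632
```

Call:
apply_moves:
  rows:
    - [[0,0.0015,0],0]
    - [[0,0.003,0],0]
    - [[0,0.0045,0],0]
    - [[0,0.006,0],0]
  grip_force: 4

```text
time_s: 41.12
tcp_pos: [0.6086, 0.1332, 0.1337]
eef_rot: [-91.0, -24.3, 176.8]
contact_force: [5.5, -1.1, 2.5]
gripper_width: 0.0635
```

```bash
python3 -c "
from tilt import *
t,R=sk()
I,P=cam('wrist');cv2.imwrite('pics/w7.png',I)
tilt(P,[(318,328)],12)
"
```

```text
41.125 q [ 23.877  35.042   3.983 -11.836 -80.58   66.892] p [0.609 0.133 0.134] 
R
 [[-0.91  -0.409 -0.063]
 [ 0.051  0.04  -0.998]
 [ 0.411 -0.912 -0.016]] f [ 5.462 -1.058  2.474] w 0.06348708298883343
lean 11.6 [ 0.199 -0.035  0.979]
(318, 328) 3764 lid [0.606 0.134 0.117] rad 23.13365364074707 n [ 0.27  -0.022  0.962] mid [0.599 0.136 0.085]
```

View pics/w7.png

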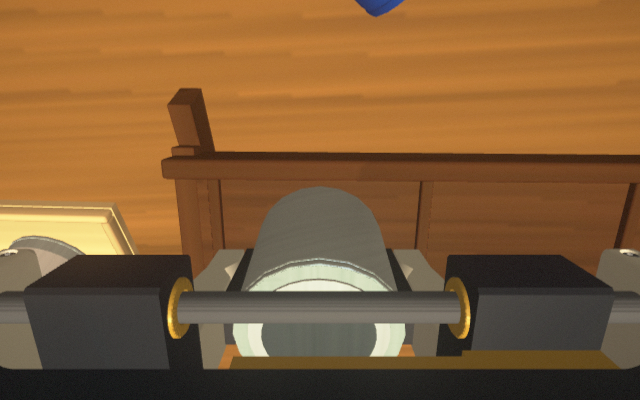

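Call:
apply_moves:
  rows:
    - [[0,0.001,0],0]
    - [[0,0.001,0],0]
    - [[0,0.001,0],0]
  gripper: 0.78

```text
time_s: 41.55
tcp_pos: [0.6074, 0.1334, 0.1322]
eef_rot: [-91.0, -24.4, 176.8]
contact_force: [0.1, -0.6, -0.1]
gripper_width: 0.0687
```

```bash
python3 -c "
from tilt import *
t,R=sk()
I,P=cam('wrist');cv2.imwrite('pics/w8.png',I)
"
```

```text
41.55 q [ 23.91   35.091   3.842 -11.885 -80.501  66.904] p [0.607 0.133 0.132] 
R
 [[-0.909 -0.411 -0.063]
 [ 0.051  0.04  -0.998]
 [ 0.413 -0.911 -0.015]] f [ 0.071 -0.577 -0.137] w 0.06866474869975814
```

View pics/w8.png

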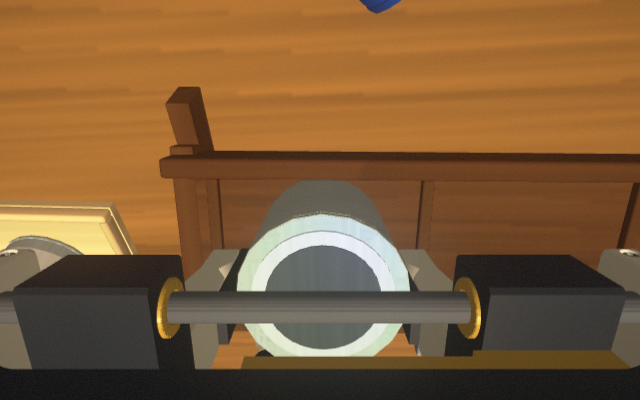

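Call:
apply_moves:
  rows:
    - [[0,0,0],0]
    - [[0,-0.03,0],0]
    - [[0,-0.08,0],0]
    - [[-0.01,-0.12,0],0]
    - [[-0.02,-0.15,0],0]
  gripper: 1.0

```text
time_s: 42.22
tcp_pos: [0.6885, 0.1262, 0.2632]
eef_rot: [-91.0, -24.2, 176.8]
contact_force: [-0.3, 0.3, -0.6]
gripper_width: 0.0878
```

```bash
python3 -c "
from tilt import *
t,R=sk()
I,P=cam('wrist');cv2.imwrite('pics/w9.png',I);np.save('w9P.npy',P)
"
```

```text
42.225 q [ 21.141  36.404  23.987 -10.806 -99.279  65.764] p [0.689 0.126 0.263] 
R
 [[-0.911 -0.408 -0.063]
 [ 0.051  0.041 -0.998]
 [ 0.41  -0.912 -0.016]] f [-0.269  0.345 -0.622] w 0.08775346727395479
```

View pics/w9.png

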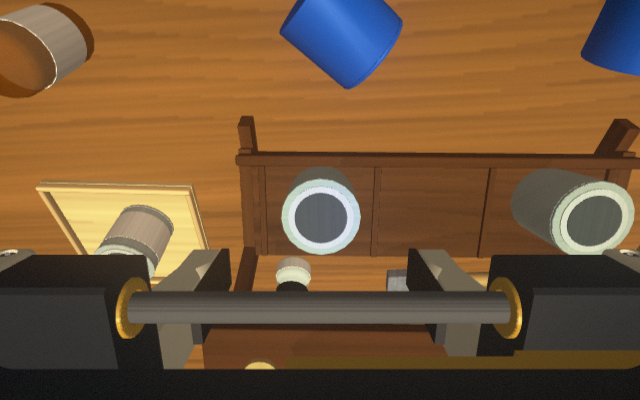

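```bash
python3 - <<'E'
from tilt import *
tilt(np.load("w9P.npy"),[(320,217)])
E
```

```text
lean 25.0 [ 0.422 -0.03   0.906]
(320, 217) 4697 lid [0.6093 0.1323 0.1086] rad 31.903141021728516 n [ 0.425 -0.029  0.905] mid [0.5953 0.1333 0.0787]
```

```bash
python3 - <<'E'
from tilt import *
I,P=cam("scene"); m=(P[...,2]>.04)&(P[...,0]>.56)&(P[...,0]<.85)&(P[...,1]>.25)&(P[...,1]<.5)
q=P[m]; print(np.percentile(q,[2,50,98],axis=0).round(3)); 
b=q[q[:,2]>.1]; print(len(b),b.mean(0),b.min(0),b.max(0))
t,R=sk(); I,P=cam("side"); m=(P[...,2]>.02)&(P[...,0]>.58)&(P[...,0]<.8)&(P[...,1]>.28)&(P[...,1]<.5)&(P[...,2]<.14)
q=P[m]; print(len(q),np.percentile(q,[2,50,98],axis=0).round(3))
for w in([.64,.348,.263],[.578,.348,.185],[.533,.352,.085]): print(w,(R.T@(np.array(w)-t)).round(4))
E
```

```text
[[0.662 0.252 0.072]
 [0.789 0.313 0.602]
 [0.849 0.449 0.656]]
3868 [0.78342913 0.31772843 0.52750636] [0.59582394 0.2500396  0.10000679] [0.84998728 0.45989582 0.67469356]
42.325 q [ 21.101  36.429  24.096 -10.756 -99.217  65.763] p [0.69  0.126 0.264] 
R
 [[-0.912 -0.406 -0.063]
 [ 0.051  0.041 -0.998]
 [ 0.407 -0.913 -0.017]] f [ 0.158 -0.042  0.043] w 0.08791513830794538
94 [[0.719 0.317 0.062]
 [0.733 0.326 0.084]
 [0.748 0.337 0.097]]
[0.64, 0.348, 0.263] [ 0.057  0.03  -0.218]
[0.578, 0.348, 0.185] [ 0.081  0.126 -0.213]
[0.533, 0.352, 0.085] [ 0.082  0.236 -0.213]
```

Call:
apply_moves:
  rows:
    - [[0.01,0.01,-0.055],0]
    - [[0.03,0.015,-0.11],0]
    - [[0.045,0.025,-0.165],0]
    - [[0.057,0.035,-0.205],0]
    - [[0.07,0.08,-0.213],0]
    - [[0.081,0.126,-0.213],0]
    - [[0.081,0.126,-0.213],0]

```text
time_s: 43.25
tcp_pos: [0.5713, 0.3476, 0.1791]
eef_rot: [-90.7, -24.7, 176.8]
contact_force: [0.7, 0.8, 1.3]
gripper_width: 0.0877
```

```bash
python3 - <<'E'
from tilt import *
t,R=sk()
I,P=cam("wrist"); cv2.imwrite("pics/w10.png",I); np.save("w10P.npy",P)
g=np.array([.514,.354,.042]); print(R.T@(g-t)-[0,.047,0])
E
```

```text
43.25 q [ 39.263  35.321  13.16  -16.977 -86.276  51.244] p [0.571 0.348 0.179] 
R
 [[-0.907 -0.417 -0.061]
 [ 0.051  0.036 -0.998]
 [ 0.418 -0.908 -0.011]] f [0.72  0.778 1.306] w 0.08767232147500803
[-0.005  0.102 -0.001]
```

View pics/w10.png

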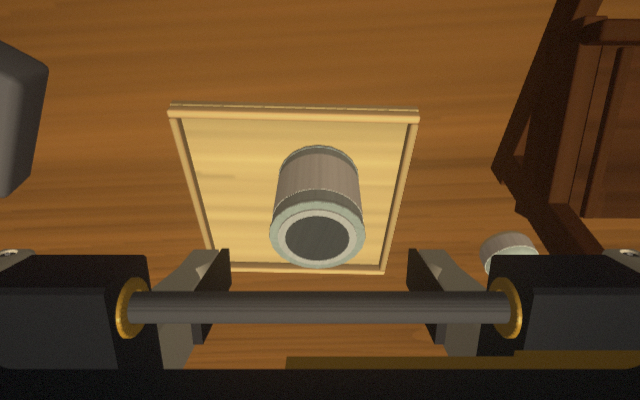

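```bash
python3 - <<'E'
from tilt import *
P=np.load("w10P.npy"); tilt(P,[(317,238)],18)
t,R=sk()
for g in ([.514,.354,.042],): print((R.T@(np.array(g)-t)-[0,.047,0]).round(4))
E
```

```text
lean 0.2 [-0.    -0.003  1.   ]
(317, 238) 5123 lid [0.5137 0.3533 0.0697] rad 32.66431427001953 n [ 0.013 -0.002  1.   ] mid [0.5137 0.3535 0.0367]
43.3 q [ 39.194  35.28   13.43  -16.887 -86.356  51.238] p [0.574 0.348 0.181] 
R
 [[-0.909 -0.413 -0.062]
 [ 0.051  0.037 -0.998]
 [ 0.414 -0.91  -0.013]] f [0.33  0.324 0.169] w 0.08742948589114721
[-0.003  0.105 -0.001]
```

Call:
apply_moves:
  rows:
    - [[-0.001,0.04,0],0]
    - [[-0.002,0.08,0],0]
    - [[-0.002,0.1,0],0]
    - [[-0.002,0.107,0],0]
    - [[-0.002,0.107,0],0]

```text
time_s: 43.92
tcp_pos: [0.5344, 0.3523, 0.0852]
eef_rot: [-91.0, -24.2, 176.8]
contact_force: [0.3, -0.3, 0.1]
gripper_width: 0.0876
```

Call:
apply_moves:
  rows:
    - [[0,0,0],0]
    - [[0,0,0],0]
    - [[0,0,0],0]
    - [[0,0,0],0]
  gripper: 0.6
  grip_force: 25

```text
time_s: 44.42
tcp_pos: [0.534, 0.3522, 0.0852]
eef_rot: [-91.0, -24.3, 176.8]
contact_force: [-0.7, -0.8, 3.4]
gripper_width: 0.0639
```

```bash
python3 - <<'E'
from tilt import *
t,R=sk()
print("gp",t+.047*R[:,1])
for d in([0,0,.15],): print(R.T@np.array(d))
E
```

```text
44.425 q [ 41.345  37.618   4.197 -18.173 -74.465  52.928] p [0.534 0.352 0.085] 
R
 [[-0.91  -0.409 -0.063]
 [ 0.051  0.04  -0.998]
 [ 0.411 -0.912 -0.016]] f [-0.711 -0.843  3.427] w 0.06390889217395336
gp [0.515 0.354 0.042]
[ 0.062 -0.137 -0.002]
```

Call:
apply_moves:
  rows:
    - [[0.01,-0.02,0],0]
    - [[0.02,-0.046,0],0]
    - [[0.014,-0.1,-0.003],0]
    - [[-0.015,-0.15,0.005],0]
    - [[-0.045,-0.207,0.019],0]
    - [[-0.046,-0.207,0.07],0]
    - [[-0.048,-0.206,0.13],0]
    - [[-0.05,-0.206,0.19],0]
    - [[-0.052,-0.205,0.25],0]
    - [[-0.054,-0.205,0.305],0]
    - [[-0.058,-0.197,0.321],0]
    - [[-0.061,-0.19,0.321],0]
    - [[-0.061,-0.19,0.321],0]

```text
time_s: 46.05
tcp_pos: [0.6466, 0.0223, 0.2272]
eef_rot: [-91.0, -24.4, 176.8]
contact_force: [0.0, 1.1, -1.3]
gripper_width: 0.0638
```

```bash
python3 - <<'E'
from tilt import *
t,R=sk()
I,P=cam("wrist"); cv2.imwrite("pics/w11.png",I)
print(R.T@(np.array([.6058,.0246,.1366])-t))
E
```

```text
46.05 q [ 14.894  33.055  12.157  -8.306 -92.08   73.115] p [0.647 0.022 0.227] 
R
 [[-0.91  -0.411 -0.062]
 [ 0.05   0.04  -0.998]
 [ 0.412 -0.911 -0.016]] f [ 0.032  1.079 -1.309] w 0.06382379683066414
[-0.     0.099  0.002]
```

View pics/w11.png

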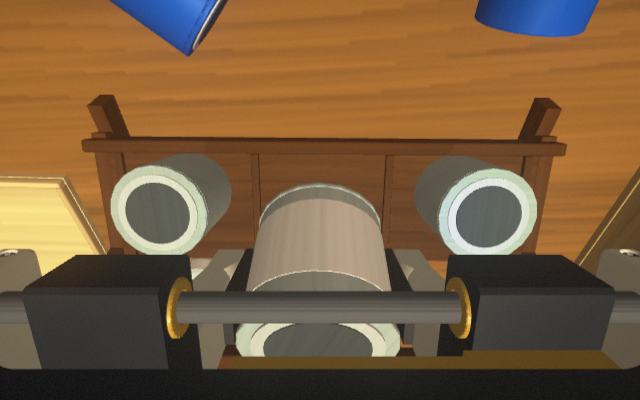

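Call:
apply_moves:
  rows:
    - [[0,0.035,0.001],0]
    - [[0,0.065,0.001],0]
    - [[0,0.085,0.001],0]
    - [[0,0.092,0.001],0]
    - [[0,0.092,0.001],0]

```text
time_s: 46.72
tcp_pos: [0.6094, 0.0247, 0.1441]
eef_rot: [-91.0, -24.3, 176.9]
contact_force: [0.2, -0.3, -1.7]
gripper_width: 0.0639
```

Call:
apply_moves:
  rows:
    - [[0,0.002,0],0]
    - [[0,0.004,0],0]

```text
time_s: 46.98
tcp_pos: [0.6079, 0.0241, 0.1407]
eef_rot: [-91.0, -24.2, 176.8]
contact_force: [-0.4, 0.4, -1.7]
gripper_width: 0.0636
```

```bash
python3 smp.py 1
```

```text
46.975 F [-0.42  0.4  -1.73] M [-0.213 -1.703 -0.025]
47.025 F [ 0.11  0.09 -2.58] M [-0.241 -1.634 -0.031]
```

Call:
apply_moves:
  rows:
    - [[0,0.002,0],0]
    - [[0,0.004,0],0]

```text
time_s: 47.28
tcp_pos: [0.6073, 0.024, 0.1382]
eef_rot: [-91.0, -24.1, 176.8]
contact_force: [4.4, -1.5, 11.4]
gripper_width: 0.0636
```

```bash
python3 smp.py 1
```

```text
47.275 F [ 4.41 -1.51 11.4 ] M [ 0.143 -1.024 -0.118]
47.325 F [2.8  0.35 7.21] M [-0.073 -1.181 -0.045]
```

Call:
apply_moves:
  rows:
    - [[0,0.0015,0],0]
    - [[0,0.003,0],0]

```text
time_s: 47.58
tcp_pos: [0.6076, 0.024, 0.1372]
eef_rot: [-91.0, -23.9, 176.9]
contact_force: [8.1, -1.5, 16.0]
gripper_width: 0.0636
```

```bash
python3 smp.py 1
```

```text
47.575 F [ 8.14 -1.45 16.02] M [-0.074 -1.132 -0.048]
47.625 F [ 6.11 -0.35 14.77] M [-0.087 -1.064 -0.013]
```

Call:
apply_moves:
  rows:
    - [[0,0.001,0],0]
    - [[0.001,0.003,0],0]
    - [[0.002,0.005,0],0]
    - [[0.002,0.006,0],0]
  grip_force: 5

```text
time_s: 48.12
tcp_pos: [0.6025, 0.0246, 0.1306]
eef_rot: [-91.0, -24.0, 176.8]
contact_force: [5.7, 0.5, 4.6]
gripper_width: 0.0638
```

```bash
python3 - <<'E'
from tilt import *
t,R=sk()
I,P=cam("wrist"); cv2.imwrite("pics/w12.png",I)
tilt(P,[(318,328)],12)
E
```

```text
48.125 q [ 16.024  33.853   0.039  -8.802 -78.793  74.05 ] p [0.602 0.025 0.131] 
R
 [[-0.912 -0.405 -0.062]
 [ 0.05   0.04  -0.998]
 [ 0.406 -0.914 -0.016]] f [5.706 0.544 4.551] w 0.06384417137465898
lean 4.1 [ 0.071 -0.012  0.997]
(318, 328) 3646 lid [0.605 0.025 0.119] rad 22.2009334564209 n [ 0.161 -0.026  0.987] mid [0.603 0.025 0.086]
```

View pics/w12.png

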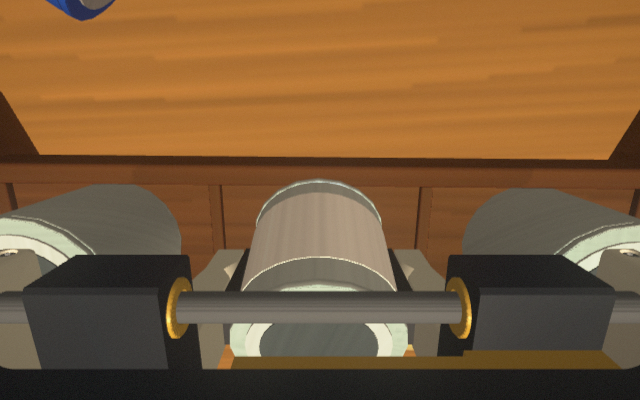

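Call:
apply_moves:
  rows:
    - [[0,0,0],0]
    - [[0,0,0],0]
    - [[0,0,0],0]
  gripper: 0.76

```text
time_s: 48.55
tcp_pos: [0.6, 0.0246, 0.1289]
eef_rot: [-91.0, -24.3, 176.8]
contact_force: [-0.2, 0.2, -0.1]
gripper_width: 0.0666
```

Call:
apply_moves:
  rows:
    - [[0,0,0],0]
    - [[-0.002,-0.03,0],0]
    - [[-0.01,-0.07,0],0]
    - [[-0.01,-0.1,0],0]
    - [[-0.01,-0.11,0],0]
  gripper: 1.0

```text
time_s: 49.18
tcp_pos: [0.6554, 0.0197, 0.2266]
eef_rot: [-91.0, -24.2, 176.8]
contact_force: [0.1, 0.4, -0.1]
gripper_width: 0.0876
```

```bash
python3 - <<'E'
from tilt import *
t,R=sk()
I,P=cam("wrist"); cv2.imwrite("pics/w13.png",I); np.save("w13P.npy",P)
E
```

```text
49.175 q [ 14.551  33.77   13.349  -8.147 -92.398  73.342] p [0.655 0.02  0.227] 
R
 [[-0.911 -0.408 -0.063]
 [ 0.051  0.04  -0.998]
 [ 0.409 -0.912 -0.016]] f [ 0.117  0.389 -0.104] w 0.08762015401044618
```

View pics/w13.png

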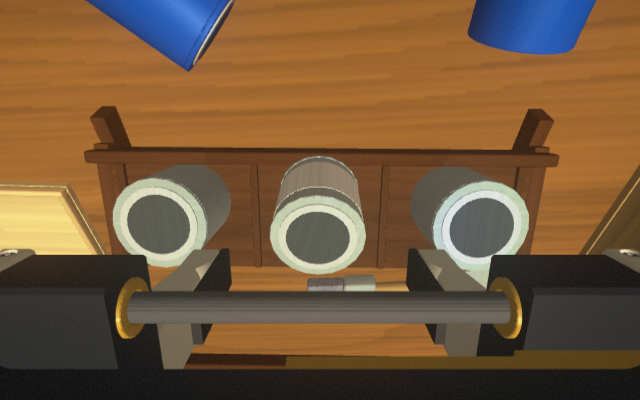

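```bash
python3 - <<'E'
from tilt import *
P=np.load("w13P.npy"); tilt(P,[(318,234),(158,225),(482,222)],20)
t,R=sk()
E
```

```text
lean 10.2 [ 0.177 -0.011  0.984]
(318, 234) 5920 lid [0.5993 0.0256 0.1166] rad 32.27557373046875 n [ 0.185 -0.013  0.983] mid [0.5935 0.026  0.0841]
lean 25.1 [ 0.423 -0.024  0.906]
(158, 225) 6276 lid [0.6093 0.1318 0.1088] rad 32.2264518737793 n [ 0.428 -0.028  0.904] mid [0.5954 0.1326 0.0789]
lean 25.0 [ 0.422 -0.033  0.906]
(482, 222) 6213 lid [ 0.5966 -0.0831  0.1081] rad 32.15668869018555 n [ 0.434 -0.028  0.901] mid [ 0.5827 -0.082   0.0782]
49.225 q [ 14.552  33.769  13.355  -8.146 -92.415  73.339] p [0.655 0.02  0.227] 
R
 [[-0.911 -0.408 -0.063]
 [ 0.051  0.04  -0.998]
 [ 0.409 -0.912 -0.016]] f [ 0.523 -0.273  1.825] w 0.08754430891610873
```

Call:
apply_moves:
  rows:
    - [[-0.001,0.04,0],0]
    - [[-0.001,0.08,0],0]
    - [[-0.001,0.1,0],0]
    - [[-0.001,0.105,0],0]
    - [[-0.001,0.105,0],0]

```text
time_s: 49.85
tcp_pos: [0.6122, 0.0239, 0.129]
eef_rot: [-91.0, -24.3, 176.8]
contact_force: [0.7, 0.8, 1.0]
gripper_width: 0.0876
```

Call:
apply_moves:
  rows:
    - [[0,0,0],0]
    - [[0,0,0],0]
    - [[0,0,0],0]
    - [[0,0,0],0]
  gripper: 0.6
  grip_force: 15

```text
time_s: 50.35
tcp_pos: [0.6127, 0.0239, 0.1295]
eef_rot: [-91.0, -24.2, 176.8]
contact_force: [0.1, -0.4, 2.7]
gripper_width: 0.0638
```

Call:
apply_moves:
  rows:
    - [[0,-0.01,0],0]
    - [[0,-0.02,0],0]
    - [[0.007,-0.02,0],0]
    - [[0.014,-0.02,0],0]
    - [[0.014,-0.02,0],0]

```text
time_s: 50.98
tcp_pos: [0.6072, 0.0239, 0.1535]
eef_rot: [-91.0, -24.3, 176.8]
contact_force: [-0.1, -0.6, -2.9]
gripper_width: 0.0639
```

```bash
python3 - <<'E'
from tilt import *
t,R=sk()
print("rel to nominal flush", R.T@(t-np.array([.609,.0246,.1242])))
I,P=cam("wrist"); cv2.imwrite("pics/w14.png",I)
E
```

```text
50.975 q [ 15.824  33.104   1.991  -8.74  -81.793  73.781] p [0.607 0.024 0.154] 
R
 [[-0.91  -0.41  -0.063]
 [ 0.051  0.04  -0.998]
 [ 0.411 -0.911 -0.016]] f [-0.069 -0.647 -2.884] w 0.06387804386575875
rel to nominal flush [ 0.014 -0.026  0.   ]
```

View pics/w14.png

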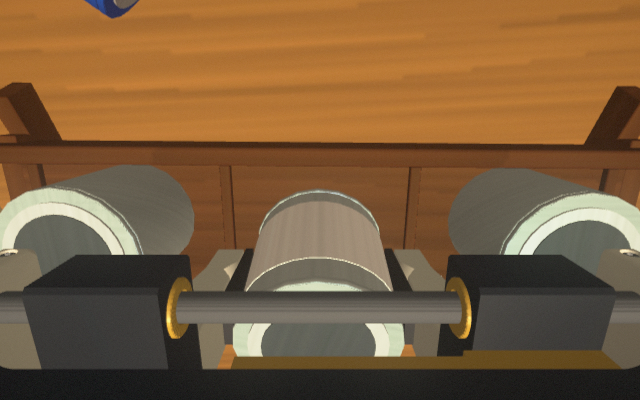

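Call:
apply_moves:
  rows:
    - [[0,0.01,0],0]
    - [[0,0.016,0],0]
    - [[0,0.019,0],0]

```text
time_s: 51.4
tcp_pos: [0.5997, 0.0245, 0.1351]
eef_rot: [-91.0, -24.3, 176.8]
contact_force: [1.8, -0.0, 2.1]
gripper_width: 0.0639
```

Call:
apply_moves:
  rows:
    - [[0,0.0015,0],0]
    - [[0,0.003,0],0]
    - [[0,0.004,0],0]
  grip_force: 4

```text
time_s: 51.78
tcp_pos: [0.5995, 0.0247, 0.1328]
eef_rot: [-91.0, -24.1, 176.8]
contact_force: [3.8, -0.1, 3.2]
gripper_width: 0.064
```

```bash
python3 - <<'E'
from tilt import *
t,R=sk()
I,P=cam("wrist"); cv2.imwrite("pics/w15.png",I)
E
```

```text
51.775 q [ 16.076  33.575  -0.184  -8.867 -78.999  73.978] p [0.599 0.025 0.133] 
R
 [[-0.911 -0.407 -0.063]
 [ 0.051  0.04  -0.998]
 [ 0.409 -0.912 -0.016]] f [ 3.778 -0.126  3.202] w 0.06401255230289549
```

View pics/w15.png

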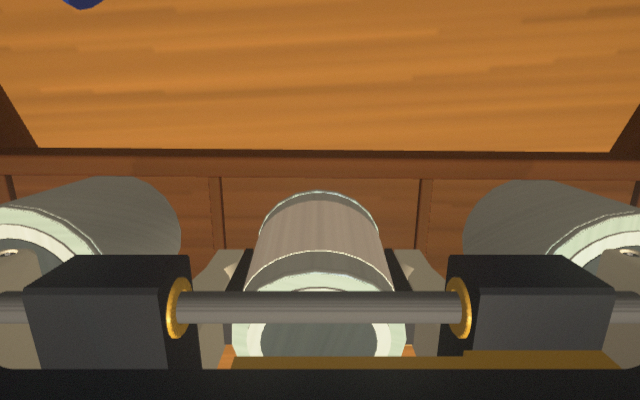

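Its front edge lies inside the lip (tin edge at row 192, lip at row 175). I'll release it gently.

Call:
apply_moves:
  rows:
    - [[0,0,0],0]
    - [[0,0,0],0]
    - [[0,0,0],0]
  gripper: 0.77

```text
time_s: 52.2
tcp_pos: [0.5978, 0.0247, 0.1319]
eef_rot: [-91.0, -24.4, 176.8]
contact_force: [-0.4, 0.2, 0.4]
gripper_width: 0.0672
```

```bash
python3 - <<'E'
from tilt import *
t,R=sk()
I,P=cam("wrist"); cv2.imwrite("pics/w16.png",I)
E
```

```text
52.2 q [ 16.083  33.613  -0.296  -8.928 -79.069  73.977] p [0.598 0.025 0.132] 
R
 [[-0.909 -0.411 -0.063]
 [ 0.051  0.04  -0.998]
 [ 0.413 -0.911 -0.016]] f [-0.445  0.17   0.417] w 0.06724667003639574
```

View pics/w16.png

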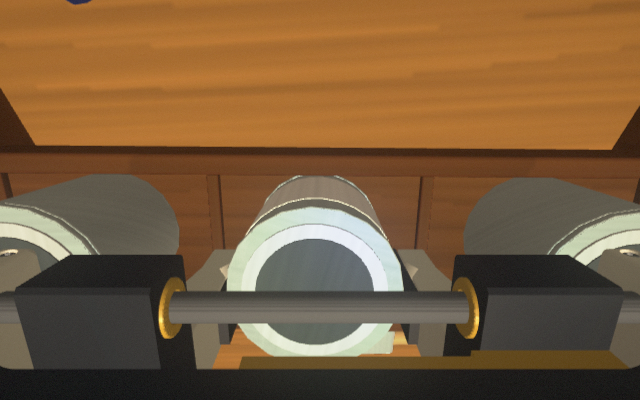

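Call:
apply_moves:
  rows:
    - [[0,0,0],0]
    - [[-0.002,-0.03,0],0]
    - [[-0.01,-0.08,0],0]
    - [[-0.015,-0.12,0],0]
    - [[-0.02,-0.15,0],0]
  gripper: 1.0

```text
time_s: 52.88
tcp_pos: [0.6789, 0.0176, 0.2624]
eef_rot: [-91.0, -24.2, 176.8]
contact_force: [0.6, -0.5, 0.6]
gripper_width: 0.0874
```

```bash
python3 - <<'E'
from tilt import *
t,R=sk()
I,P=cam("wrist"); cv2.imwrite("pics/w17.png",I); np.save("w17P.npy",P)
E
```

```text
52.875 q [ 13.974  34.752  19.754  -7.994 -97.899  73.122] p [0.679 0.018 0.262] 
R
 [[-0.911 -0.408 -0.063]
 [ 0.051  0.04  -0.998]
 [ 0.41  -0.912 -0.016]] f [ 0.595 -0.526  0.643] w 0.08737720677980325
```

View pics/w17.png

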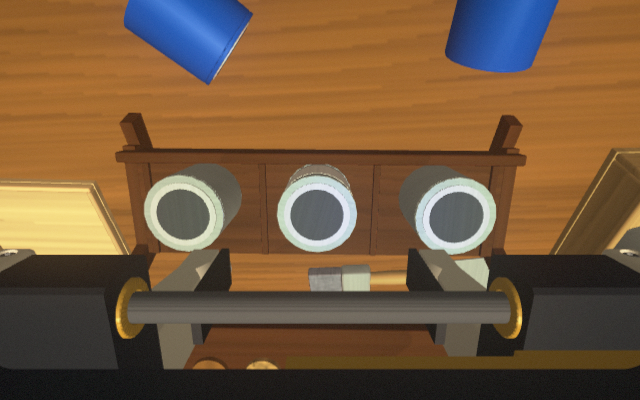

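```bash
python3 - <<'E'
from tilt import *
P=np.load("w17P.npy"); tilt(P,[(317,213),(184,212),(456,213)],18)
E
```

```text
lean 24.9 [ 0.421 -0.03   0.907]
(317, 213) 4812 lid [0.6031 0.0268 0.1084] rad 32.229766845703125 n [ 0.425 -0.028  0.905] mid [0.5892 0.0278 0.0785]
lean 25.2 [ 0.425 -0.027  0.905]
(184, 212) 4776 lid [0.6094 0.1322 0.1087] rad 32.25077819824219 n [ 0.426 -0.031  0.904] mid [0.5953 0.1331 0.0788]
lean 25.0 [ 0.422 -0.028  0.906]
(456, 213) 4864 lid [ 0.5957 -0.0823  0.1084] rad 32.383426666259766 n [ 0.427 -0.027  0.904] mid [ 0.5818 -0.0813  0.0785]
```

Call:
apply_moves:
  rows:
    - [[-0.01,-0.05,0],0]
    - [[-0.01,-0.08,0],0]
    - [[-0.01,-0.08,0],0]

```text
time_s: 53.3
tcp_pos: [0.721, 0.0138, 0.3312]
eef_rot: [-91.0, -24.1, 176.8]
contact_force: [-0.3, -1.0, -0.3]
gripper_width: 0.0877
```

```bash
python3 - <<'E'
from h import *
sk()
I,P=cam("scene"); cv2.imwrite("pics/scene9.png",cv2.resize(I[150:300,150:470],None,fx=2.4,fy=2.4,interpolation=cv2.INTER_CUBIC))
I,P=cam("side"); cv2.imwrite("pics/side9.png",I)
E
```

```text
53.3 q [  13.019   37.467   33.328   -7.95  -108.664   72.531] p [0.721 0.014 0.331] 
R
 [[-0.911 -0.406 -0.063]
 [ 0.051  0.041 -0.998]
 [ 0.408 -0.913 -0.016]] f [-0.31  -1.027 -0.297] w 0.0876627090852345
```

View pics/scene9.png

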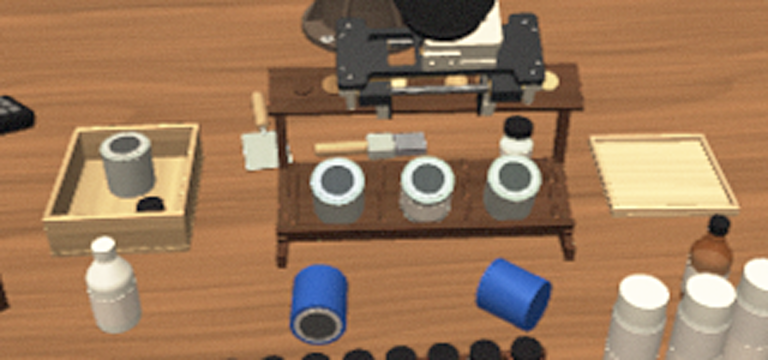

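View pics/side9.png

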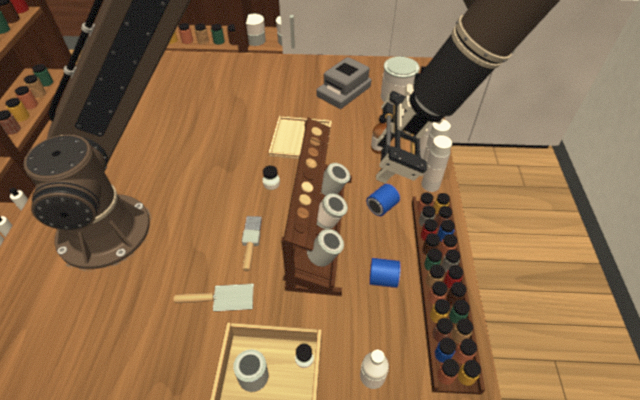

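The pictures show the hard tin upright in the box (scene 127,165), the jar beside it where it was, three tins leaning in their bays, an empty tray, and everything else unmoved.

```bash
python3 -c "
from plant import close_job
print(close_job())"
```

```text
the job is handed in; nothing more can be done
None
```

The hard tin was the one in the middle bay. It now stands upright in the returns box, the fresh tin fills its bay, and the job was handed in at about 53 s of the 72 s.

- **Leaning the hand:** the moves offer no tilt command. I leaned the hand to about 24–25° by commanding poses just past a joint's range, which the arm approaches only as far as it can, and kept that lean throughout.
- **Finding the hard tin:** I lifted and shook all three tins. The middle one gave irregular moment jolts in both of its shakings. The left and right tins gave small, repeatable readings and differed little from each other. The evidence is a difference in moment readings, not one unmistakable knock.
- **Mishaps:**
  - I first set the left and middle tins down with their front edge on the lip, leaning only about 12°.
  - I re-seated the left one. The middle one was the hard tin, so I took it straight to the box.
  - The fresh tin also landed on the lip at first and was re-seated.
  - The highest contact force reading was about 24 N.
- **Last checks:**
  - All three tins in the bays lean 25.0 ± 0.2°. The left and right are within about 1 mm of where they started, and the fresh tin is within about 1.5 mm of the old tin's position.
  - The hard tin stands within 1° of upright, with its lid at 72 mm (74 expected).
  - The returned jar and everything else looked unmoved in the pictures, and the gripper was open and clear of everything.
  - None of these last checks failed or disagreed.

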